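# Set out the hat finisher's bench

## Robot

A 7-joint arm with a two-finger parallel gripper is mounted at the origin on the work surface. World frame = base frame: x ahead of the robot, y to its left, z up, the work surface at z = 0. Lengths are in m, angles in rad, forces in N, time in s.
With the tool pointing down it reaches from about 0.425 to 1.025 m from the base axis. Payload 9.4 kg.
Tool frame: the origin (TCP) lies at the very end of the fingers, on their centre line; the grasp point (between the pads) lies 19 mm behind it (robot.grip_point_offset is the distance from the TCP to the grasp point, in m); z points along the fingers, y is the direction in which the jaws open and shut (so a half turn about z gives the same grasp; the last joint's range is limited). The gripper opens to 93 mm and grips with 3 to 60 N. Pads are 15 mm wide; open, the fingers measure 128 mm over their backs; the gripper's body (75 mm by 188 mm) begins 65 mm behind the grasp point.
Start: joints at [-1.363, 0.599, -0.003, 1.599, 0.002, 0.943, -0.08], TCP at [0.204, 0.696, 0.19] pointing down, gripper open.
Joint ranges: [-2.57, 2.57], [-0.35, 1.97], [-1.29, 1.29], [0.11, 2.56], [-1.05, 4.19], [0.11, 1.86], [-2.63, 2.63]. Speed limits (rad/s): [2.22, 2.22, 3.01, 3.01, 3.14, 3.14, 3.14].

## Interface

Orientations are given as a unit quaternion [x, y, z, w].
In Python, from bench import robot gives the robot as it stands.
- The arm moves only by the tool move_arm, never from a script. Its argument "deltas" is a list of rows, each an object with "xyz": the shift along the tool's x, y, z in m, a list of three; "roll": the turn about the tool's z in degrees; "jaw": the finger opening in m, from 0 to 0.093. A call has 1 to 20 rows; each row shifts and turns the commanded pose from where the row before left it, along the tool's axes as they then stand; what a row does not reach is not made up. A row lasts 1/10 s, in which the tool goes at most 50 mm and 8.59 degrees, less where a joint would pass 70% of its speed; a pose out of reach is approached as far as the arm can. A call with a gripper value outside its range is refused whole. The fingers move at their own pace and stop on an object; "squeeze" is the grip in N (left out, the last holds). Time passes only in rows, so rows that do not move let the fingers close. It gives the time, the measured TCP pose, the force and the opening at its end, in the units of the state.
- robot.read_state(): the state, without advancing time (a new reading comes with each control period).
- robot.capture(name): name is "scene" or "top"; returns a dict with "pixels" (384x512x3 uint8, red, green, blue), "range_z" (384x512 float32, m along the optical axis (not along the pixel's ray), 0 where there is no reading), "camera_matrix" (3x3 intrinsics, pixels), "world_from_camera" (4x4, takes a point from camera to world coordinates). Camera axes: x right, y up, looking along -z (the intrinsics and any distortion apply to the point x, -y, -z); pixel columns grow to the right and rows downward; lengths in m; the calibration is good to about 2 mm. A picture is of the moment at which its call begins.
- robot.finish_job(): hands the job in, once; it reports no verdict.
The state is a dict: "clock": time; "q": joint angles; "qvel": joint speeds; "effort": joint torques, N m; "eef_pos": TCP position; "orientation": TCP orientation; "wrist_force": force on the tool from outside, world axes, zero at the start; "torque": the same for the moment, N m; "gripper_width": opening from 0.0 (shut) to 1.0 (fully open).
Only numpy, scipy, OpenCV 4.12 (cv2) and the standard library are available. Lean on these libraries where they do the work, as an engineer would, in place of code of your own. Each camera call takes 0.05 s, during which the arm holds its last target.

## Task

Set out the finishing station by standing each thing centred on a cork mat: the hat brush, bristles down and lying lengthwise along its mat, goes on the outer mat next to the wooden hat block; the amber jar goes on the middle mat, between the hat block and the steamer; the wooden disc goes flat on the outer mat next to the steamer, with the brass weight standing centred on top of it. Leave the dish of buttons where it is.

Things in the scene. Friction and masses are not known exactly. Their poses are not given: they have to be found in the camera images.
- brush: Loose hat brush lying bristles down: light wooden back 115 mm long (its x) by 36 mm wide (its y), 22 mm thick, from 16 to 38 mm above the origin, over a dark bristle block (stiff, 105 x 30 mm). Total height 38 mm. Origin at the centre of the underside, z up. About 0.12 kg. Which end points which way does not matter.
- jar: Loose closed jar of amber glass with an aluminium cap, standing upright: 52 mm diameter, 62 mm high; origin at the centre of the underside, z up. About 0.18 kg.
- disc: Loose plain light-wood disc lying flat: 60 mm diameter, 20 mm thick; origin at the centre of the underside, z up. About 0.05 kg.
- weight: Loose brass pressing weight standing upright: round base 46 mm diameter and 22 mm high, a neck 18 mm in diameter, and a knob 28 mm in diameter from 40 to 54 mm; total height 58 mm. Origin at the centre of the underside, z up. About 0.3 kg.
- block: Small wooden hat block (a round light-wood dome 78 mm in diameter on a flat brown foot 112 mm along its x by 80 mm along its y, 68 mm high in all) fixed on the board; origin at the centre of its underside, 10 mm above the table; its x points across the board, away from the robot. It and the steamer may have changed places.
- steamer: Grey bench steamer, a box 100 mm (its x) by 76 mm (its y) by 40 mm high with a steel nozzle reaching 80 mm above its underside, fixed on the board; origin at the centre of its underside, 10 mm above the table; its x points across the board, away from the robot. It and the hat block may have changed places.
- mat_a: One of three identical fixed cork mats, 115 mm (its x, its length) by 75 mm (its y), 3 mm thick; origin at the centre of its underside, top 13 mm above the table. All have the same yaw. In one row, left to right on a fixed dark board 10 mm thick: mat, station, mat, station, mat, about 115 mm apart (stations: hat block, steamer). Which name lies where changes.
- mat_b: One of three identical fixed cork mats, 115 mm (its x, its length) by 75 mm (its y), 3 mm thick; origin at the centre of its underside, top 13 mm above the table. All have the same yaw. In one row, left to right on a fixed dark board 10 mm thick: mat, station, mat, station, mat, about 115 mm apart (stations: hat block, steamer). Which name lies where changes.
- mat_c: One of three identical fixed cork mats, 115 mm (its x, its length) by 75 mm (its y), 3 mm thick; origin at the centre of its underside, top 13 mm above the table. All have the same yaw. In one row, left to right on a fixed dark board 10 mm thick: mat, station, mat, station, mat, about 115 mm apart (stations: hat block, steamer). Which name lies where changes.
- dish: Bystander: small white ceramic dish of buttons, 64 mm across the rim, 22 mm high, loose on the table at the robot's left, origin at the centre of its underside. Not to be moved.

How it is judged:
At the end, for the whole second after the job is handed in: Brush (bristles down, within 0.2 rad of the mat's length) on the outer mat by the block, jar on the middle mat, disc on the outer mat by the steamer, each upright within 15 mm of the mat's centre; weight upright on the disc within 10 mm of its centre. All released and at rest ((horizontal distance between brush and mat_a below 0.015 m or horizontal distance between brush and mat_b below 0.015 m or horizontal distance between brush and mat_c below 0.015 m) and horizontal distance between each of brush, jar and block below 0.17 m and horizontal distance between brush and steamer above 0.25 m and angle between the x axis of brush and the x axis of mat_a, either way round below 0.2 rad and (horizontal distance between jar and mat_a below 0.015 m or horizontal distance between jar and mat_b below 0.015 m or horizontal distance between jar and mat_c below 0.015 m) and horizontal distance between each of jar, disc and steamer below 0.17 m and (horizontal distance between disc and mat_a below 0.015 m or horizontal distance between disc and mat_b below 0.015 m or horizontal distance between disc and mat_c below 0.015 m) and horizontal distance between disc and block above 0.25 m and horizontal distance between weight and disc below 0.01 m and z of weight in the frame of disc between 0.016 and 0.024 m and height (world z) of brush between 0.009 and 0.018 m and height (world z) of jar between 0.009 and 0.018 m and height (world z) of disc between 0.009 and 0.018 m and angle between each of brush, jar, disc, weight's own z axis and vertical below 0.12 rad and linear speed of each of brush, jar, disc, weight below 0.03 m/s); the robot touches nothing.
It fails at once if the dish of buttons is moved by more than 20 mm (distance of dish from where it was at the start of the episode above 0.02 m).
It also fails if it takes over 112 s, if anything falls off the work surface, if the arm or the gripper's body presses on something with over 40 N, if the wrist force passes 120 N, or if a joint passes its speed limit or range.

## Working session

There is one attempt and no reset: what is moved stays moved. The work goes in short steps, Python scripts to look and compute and a tool call to move; the robot and the scene stay as the last step left them, time stands still between calls to the robot, and variables do not carry over. Pictures are saved under pics/ and viewed, and the job is handed in when it is done.

Besides the shell and the picture viewer there is one more tool, called after ">>>" by a JSON object that holds its "fn" and its "kwargs", one argument or row to a line. move_arm: Moves the arm, as the interface text tells. Its arguments: {"type":"object","properties":{"deltas":{"type":"array"},"squeeze":{"type":"number"}},"required":["deltas"]}

```bash
ls; mkdir -p pics; python3 - <<'E'
from bench import robot
import cv2,numpy as np
s=robot.read_state();print({k:np.round(v,4).tolist() for k,v in s.items()})
for n in ("scene","top"):
    d=robot.capture(n)
    np.savez(f"{n}0.npz",**d)
    cv2.imwrite(f"pics/{n}0.png",d["pixels"][:,:,::-1])
    print(n,d["camera_matrix"],np.round(d["world_from_camera"],4),d["range_z"].min(),d["range_z"].max())
    print([k for k in d])
E
```

```text
pics
{'clock': 0.0, 'q': [-1.3627, 0.6001, -0.0025, 1.6001, 0.0018, 0.9429, -0.0798], 'qvel': [0.0006, -0.0006, 0.0006, -0.002, 0.0002, 0.0015, -0.0002], 'effort': [-0.0024, -76.5042, 1.4973, -25.2364, -0.0524, 0.0166, 0.0001], 'eef_pos': [0.2036, 0.6953, 0.1894], 'orientation': [0.1419, 0.9899, -0.0008, -0.0], 'wrist_force': [0.4762, -0.3645, 0.1481], 'torque': [-0.0288, 0.0149, 0.0193], 'gripper_width': 0.9996}
scene [[373.92412417   0.         256.62924828]
 [  0.         373.92412417 193.52014436]
 [  0.           0.           1.        ]] [[ 0.8144 -0.4994  0.2955  0.8239]
 [ 0.5803  0.7051 -0.4076 -0.3419]
 [-0.0048  0.5034  0.864   0.9223]
 [ 0.      0.      0.      1.    ]] 0.0 2.792665
['pixels', 'range_z', 'camera_matrix', 'world_from_camera']
top [[459.70698748   0.         253.93480472]
 [  0.         459.70698748 192.15709178]
 [  0.           0.           1.        ]] [[-0.0173  0.9921 -0.1239  0.3974]
 [-0.9998 -0.0161  0.0106  0.0825]
 [ 0.0085  0.124   0.9922  1.2417]
 [ 0.      0.      0.      1.    ]] 0.0 2.1074903
['pixels', 'range_z', 'camera_matrix', 'world_from_camera']
```

View pics/scene0.png

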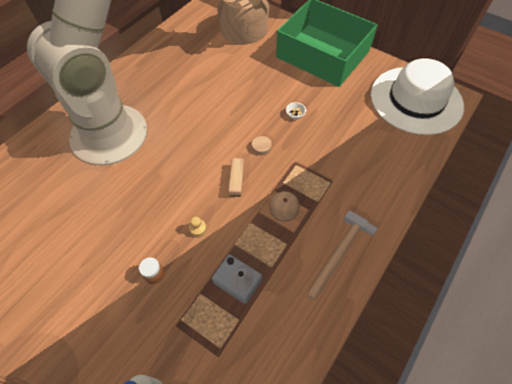

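View pics/top0.png

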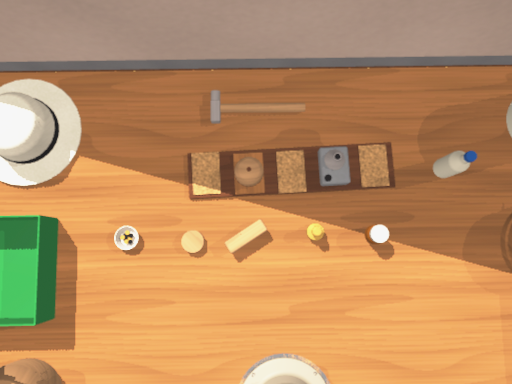

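```bash
cat > h.py <<'E'
import numpy as np,cv2
def load(f): return dict(np.load(f))
def rays(d,uv):
    uv=np.atleast_2d(np.asarray(uv,float));K=d["camera_matrix"];T=d["world_from_camera"]
    c=np.c_[(uv[:,0]-K[0,2])/K[0,0],-(uv[:,1]-K[1,2])/K[1,1],-np.ones(len(uv))]
    return T[:3,3],c@T[:3,:3].T
def onplane(d,uv,z):
    o,r=rays(d,uv);return o+r*((z-o[2])/r[:,2])[:,None]
def depthpt(d,uv):
    uv=np.atleast_2d(uv).astype(int);o,r=rays(d,uv)
    return o+r*d["range_z"][uv[:,1],uv[:,0]][:,None]
def proj(d,P):
    K=d["camera_matrix"];T=d["world_from_camera"]
    c=(np.atleast_2d(P)-T[:3,3])@T[:3,:3]
    return np.c_[K[0,2]+K[0,0]*c[:,0]/-c[:,2],K[1,2]-K[1,1]*c[:,1]/-c[:,2]]
def tri(d1,u1,d2,u2):
    o1,r1=rays(d1,u1);o2,r2=rays(d2,u2);r1=r1[0]/np.linalg.norm(r1);r2=r2[0]/np.linalg.norm(r2)
    t=np.linalg.lstsq(np.c_[r1,-r2],o2-o1,rcond=None)[0]
    a=o1+t[0]*r1;b=o2+t[1]*r2
    return (a+b)/2,np.linalg.norm(a-b)
E
python3 - <<'E'
from h import *
s=load("scene0.npz");t=load("top0.npz")
np.set_printoptions(precision=4,suppress=True)
P=[[0,0,0],[.204,.696,.19],[.204,.696,.4],[.5,0,0]]
print(proj(s,P));print(proj(t,P))
for n,d,pts in (("s",s,[(150,265),(197,222),(236,170),(261,143),(295,110),(307,183),(284,200),(261,244),(210,320),(130,250),(95,140)]),("t",t,[(379,234),(316,231),(246,237),(192,242),(127,238),(206,173),(249,170),(291,172),(374,166),(300,280),(285,365)])):
    print(n);print(np.c_[pts,depthpt(d,pts)])
E
```

```text
[[108.2332 133.8669]
 [287.0812  -9.5099]
 [291.9494 -81.7262]
 [234.5365 215.8005]]
[[284.52   404.5918]
 [-26.9618 342.9058]
 [-98.6768 367.0593]
 [279.815  210.9495]]
s
[[150.     265.       0.4373  -0.2459   0.0647]
 [197.     222.       0.4528  -0.0915   0.0585]
 [236.     170.       0.4286   0.1045   0.0378]
 [261.     143.       0.4243   0.2343   0.0223]
 [295.     110.       0.4307   0.4173   0.0082]
 [307.     183.       0.6101   0.1991   0.0123]
 [284.     200.       0.6045   0.0808   0.0795]
 [261.     244.       0.6104  -0.0301   0.0119]
 [210.     320.       0.624   -0.2571   0.0164]
 [130.     250.       0.3377  -0.2393   0.0023]
 [ 95.     140.       0.0425  -0.0618   0.0639]]
t
[[379.     234.       0.4315  -0.2495   0.0594]
 [316.     231.       0.4419  -0.0876   0.0602]
 [246.     237.       0.4303   0.0924   0.0362]
 [192.     242.       0.4201   0.2356   0.0169]
 [127.     238.       0.4338   0.4096   0.0084]
 [206.     173.       0.605    0.198    0.014 ]
 [249.     170.       0.5997   0.0817   0.0808]
 [291.     172.       0.6041  -0.032    0.0138]
 [374.     166.       0.6181  -0.2597   0.0081]
 [300.     280.       0.3149  -0.0494  -0.0012]
 [285.     365.       0.1004  -0.0031   0.0096]]
```

```bash
python3 - <<'E'
from h import *
s=load("scene0.npz");t=load("top0.npz")
a=t["pixels"][120:265,110:410,::-1]; b=s["pixels"][90:360,130:350,::-1]
cv2.imwrite("pics/topz.png",cv2.resize(a,None,fx=2.6,fy=2.6,interpolation=cv2.INTER_CUBIC))
cv2.imwrite("pics/scz.png",cv2.resize(b,None,fx=2.2,fy=2.2,interpolation=cv2.INTER_CUBIC))
E
```

```text
(no output)
```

View pics/topz.png

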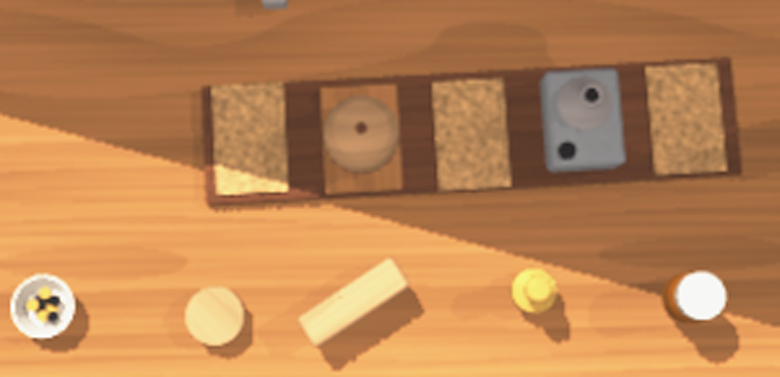

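View pics/scz.png

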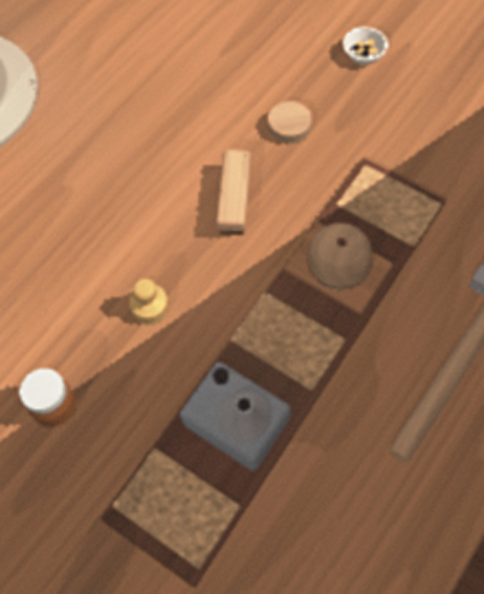

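The top view shows the row left to right: mat, hat block, mat, steamer, mat. In front of it are the disc (192,242), brush (246,237), weight (316,231) and jar (379,234), with the dish at (127,238). Next I'll make colour masks.

```bash
python3 - <<'E'
from h import *
s=load("scene0.npz");t=load("top0.npz")
for n,d,pts in (("t",t,dict(mat1d=(206,165),mat1l=(206,191),mat2=(291,172),mat3=(374,166),dark=(228,172),disc=(192,242),brush=(246,237),w=(316,231),wb=(312,236),cap=(379,234),glass=(369,234),table=(160,250),tables=(330,210),shadow=(322,245),tb2=(270,220))),
  ("s",s,dict(mat1l=(290,178),mat1d=(315,188),mat2=(261,244),mat3=(210,320),dark=(236,262),disc=(261,143),brush=(236,170),brside=(237,193),w=(197,222),cap=(150,265),glass=(154,280),table=(200,180),tablesh=(230,225)))):
    hsv=cv2.cvtColor(d["pixels"],cv2.COLOR_RGB2HSV)
    lab=cv2.cvtColor(d["pixels"],cv2.COLOR_RGB2LAB)
    for k,(u,v) in pts.items():
        print(n,k,hsv[v-1:v+2,u-1:u+2].reshape(-1,3).mean(0).round(),lab[v-1:v+2,u-1:u+2].reshape(-1,3).mean(0).round())
E
```

```text
t mat1d [ 15. 133. 188.] [157. 141. 161.]
t mat1l [ 23. 108. 246.] [227. 126. 170.]
t mat2 [ 15. 133. 184.] [153. 141. 160.]
t mat3 [ 15. 133. 187.] [156. 141. 161.]
t dark [ 10. 138. 101.] [ 79. 142. 145.]
t disc [ 22.  95. 246.] [227. 127. 164.]
t brush [ 24.  84. 247.] [234. 124. 162.]
t w [ 27. 133. 247.] [234. 118. 185.]
t wb [ 24. 147. 242.] [219. 126. 185.]
t cap [ 30.   1. 247.] [248. 128. 128.]
t glass [ 15. 116. 195.] [166. 142. 156.]
t table [ 14. 155. 231.] [180. 150. 173.]
t tables [ 13. 153. 171.] [134. 147. 161.]
t shadow [ 13. 153. 167.] [131. 146. 161.]
t tb2 [ 15. 152. 237.] [187. 148. 174.]
s mat1l [ 15. 113. 215.] [183. 140. 159.]
s mat1d [ 14. 110. 142.] [124. 137. 149.]
s mat2 [ 14. 112. 147.] [128. 137. 150.]
s mat3 [ 14. 111. 152.] [132. 137. 151.]
s dark [  7.   7. 113.] [120. 129. 129.]
s disc [ 15. 101. 227.] [196. 139. 157.]
s brush [ 17.  95. 237.] [209. 136. 158.]
s brside [ 13. 106. 138.] [121. 137. 147.]
s w [ 20. 124. 237.] [209. 132. 171.]
s cap [ 22.  11. 237.] [237. 128. 132.]
s glass [ 12. 156. 113.] [ 87. 143. 151.]
s table [ 12. 134. 204.] [162. 148. 160.]
s tablesh [ 12. 128. 138.] [114. 142. 151.]
```

```bash
cat > seg.py <<'E'
from h import *
def comp(mask,seed,scale=4):
    mask=mask.astype(np.uint8)
    n,l,st,c=cv2.connectedComponentsWithStats(mask,connectivity=4)
    k=l[seed[1],seed[0]]
    return (l==k) if k else None
def quad(d,m,z):
    cs,_=cv2.findContours(m.astype(np.uint8),cv2.RETR_EXTERNAL,cv2.CHAIN_APPROX_NONE)
    c=max(cs,key=cv2.contourArea)[:,0]
    P=onplane(d,c,z)[:,:2]*1000
    (cx,cy),(w,h),a=cv2.minAreaRect(P.astype(np.float32))
    return np.array([cx,cy,w,h,a]),P
E
python3 - <<'E'
from seg import *
np.set_printoptions(precision=4,suppress=True)
s=load("scene0.npz");t=load("top0.npz")
vis={}
for n,d,seeds,roi in (("t",t,dict(m1=(206,173),m2=(291,172),m3=(374,166),block=(238,185),steam=(340,180),disc=(192,242),brush=(246,237),w=(314,233),cap=(379,234)),None),
  ("s",s,dict(m1=(307,183),m2=(261,244),m3=(210,320),disc=(261,143),brush=(236,170),w=(198,225),cap=(150,265)),None)):
    up=cv2.resize(d["pixels"],None,fx=1,fy=1)
    lab=cv2.cvtColor(up,cv2.COLOR_RGB2LAB).astype(int);hsv=cv2.cvtColor(up,cv2.COLOR_RGB2HSV).astype(int)
    L,A,B=lab[...,0],lab[...,1],lab[...,2];S=hsv[...,1]
    if n=="t":
        M=dict(m=(A<145)&(L>115)&(S>60),disc=(A<138)&(L>180)&(S<125),w=(A<135)&(B>160)&(L>120),cap=(S<50)&(L>150))
        M["block"]=(S<200)&(L>90)&(A<150); M["steam"]=(S<60)&(L>60)
    else:
        M=dict(m=(A<141)&(L>95),disc=(A<143)&(L>170)&(S<118),w=(A<137)&(B>152),cap=(S<45)&(L>150))
    M["brush"]=M["disc"]
    out=up.copy()
    for k,sd in seeds.items():
        m=comp(M["m" if k in("m1","m2","m3") else k],sd)
        if m is None: print(n,k,"none",lab[sd[1],sd[0]]);continue
        z=dict(m1=.013,m2=.013,m3=.013,disc=.02,brush=.038,w=.02,cap=.062,block=.02,steam=.05)[k]
        q,P=quad(d,m,z)
        v,u=np.nonzero(m)
        hz=depthpt(d,np.c_[u,v])[:,2]
        print(n,k,m.sum(),"rect",q.round(1),"pix cen",u.mean().round(2),v.mean().round(2),"plane",onplane(d,[(u.mean(),v.mean())],z)[0].round(4),"depth z med",np.median(hz).round(4))
        cs,_=cv2.findContours(m.astype(np.uint8),cv2.RETR_EXTERNAL,cv2.CHAIN_APPROX_NONE);cv2.drawContours(out,cs,-1,(0,0,255),1)
    o=out[120:265,110:410] if n=="t" else out[90:360,130:350]
    f=2.6 if n=="t" else 2.2
    cv2.imwrite(f"pics/seg_{n}.png",cv2.resize(o[...,::-1],None,fx=f,fy=f,interpolation=cv2.INTER_NEAREST))
E
```

```text
t m1 1178 rect [606.6 199.5 116.8  76.7   1.4] pix cen 205.63 172.78 plane [0.6058 0.1991 0.013 ] depth z med 0.0126
t m2 1170 rect [607.1 -31.4 116.2  76.1   2.3] pix cen 290.69 171.14 plane [ 0.6066 -0.0313  0.013 ] depth z med 0.0126
t m3 1167 rect [ 620.1 -256.9  115.7   76.5    2.8] pix cen 373.38 165.21 plane [ 0.6194 -0.2567  0.013 ] depth z med 0.0126
t block 1262 rect [603.2  82.8 113.7  82.    2.5] pix cen 248.57 172.79 plane [0.6027 0.083  0.02  ] depth z med 0.0543
t steam 1127 rect [ 613.2 -141.3  103.4   80.7    2.2] pix cen 333.64 165.69 plane [ 0.6131 -0.1415  0.05  ] depth z med 0.0501
t disc 383 rect [422.7 235.2  56.3  55.4  44.5] pix cen 191.81 240.98 plane [0.4227 0.2357 0.02  ] depth z med 0.0197
t brush 526 rect [434.1  94.5  31.9 111.1  32.6] pix cen 245.19 235.47 plane [0.4343 0.0944 0.038 ] depth z med 0.0375
t w 180 rect [446.2 -88.2  33.5  41.6  43.5] pix cen 314.11 229.93 plane [ 0.4464 -0.0885  0.02  ] depth z med 0.0278
t cap 271 rect [ 432.8 -248.9   46.6   43.4   89. ] pix cen 379.18 233.46 plane [ 0.4328 -0.2493  0.062 ] depth z med 0.0615
s m1 856 rect [607.1 199.3 116.9  77.2   3.2] pix cen 307.18 183.18 plane [0.611  0.1985 0.013 ] depth z med 0.0132
s m2 1472 rect [590.3 -70.8 154.1 156.1   0.6] pix cen 253.06 244.93 plane [ 0.5953 -0.0446  0.013 ] depth z med 0.0129
s m3 1603 rect [ 621.5 -256.8  117.    75.1    2.6] pix cen 209.88 320.37 plane [ 0.6235 -0.2576  0.013 ] depth z med 0.0133
s disc 222 rect [423.1 236.   54.7  53.3  35.3] pix cen 261.32 143.27 plane [0.4247 0.2355 0.02  ] depth z med 0.0205
s brush 377 rect [437.5  93.7  32.4 111.1  32.2] pix cen 236.08 174.8 plane [0.4387 0.0915 0.038 ] depth z med 0.038
s w none [151 137 161]
s cap 311 rect [ 437.4 -250.4   48.7   44.7   35.4] pix cen 148.96 267.1 plane [ 0.4377 -0.2509  0.062 ] depth z med 0.062
```

View pics/seg_t.png

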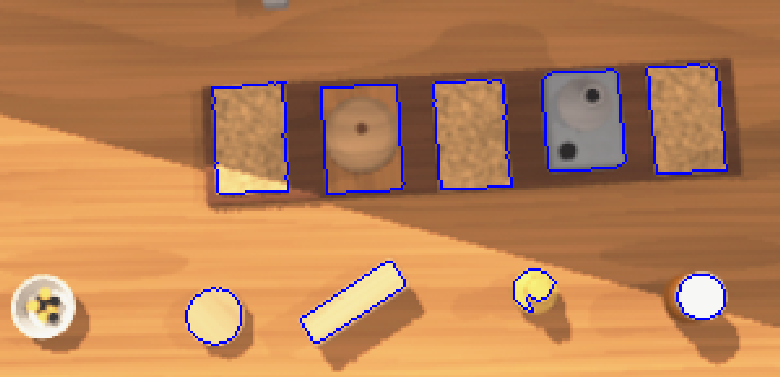

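View pics/seg_s.png

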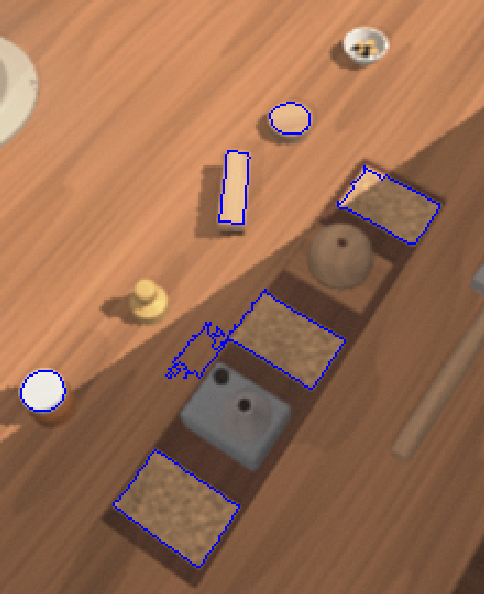

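```bash
python3 - <<'E'
from seg import *
np.set_printoptions(precision=4,suppress=True)
s=load("scene0.npz");t=load("top0.npz")
# weight: colour mask in a small ROI, knob/base
for n,d,(u0,v0,u1,v1) in (("t",t,(300,215,328,248)),("s",s,(182,210,214,242))):
    lab=cv2.cvtColor(d["pixels"],cv2.COLOR_RGB2LAB).astype(int)
    m=np.zeros(lab.shape[:2],bool)
    sub=lab[v0:v1,u0:u1]
    m[v0:v1,u0:u1]=(sub[...,1]<142)&(sub[...,2]-sub[...,1]>22)&(sub[...,0]>100)
    v,u=np.nonzero(m);p=depthpt(d,np.c_[u,v])
    for a,b in((.045,.065),(.015,.028)):
        k=(p[:,2]>a)&(p[:,2]<b)
        print(n,k.sum(),"xy minmax mid",(p[k].min(0)+p[k].max(0))/2,"mean",p[k].mean(0),"span",np.ptp(p[k],axis=0), "pix",u[k].mean(),v[k].mean())
c=np.array([(250.5,221.8),(286.8,245.5),(271.4,266.4),(234.1,243.6)])
print("m2 corners",onplane(s,c,.013),onplane(s,c,.013).mean(0))
def r(*x): return np.array(x)
# triangulated heights
for n,a,b in (("m1",(205.63,172.78),(307.18-0.0,183.18)),("m3",(373.38,165.21),(209.88,320.37)),("brush",(245.19,235.47),(236.08,174.8)),("disc",(191.81,240.98),(261.32,143.27)),("cap",(379.18,233.46),(148.96,267.1))):
    print(n,*tri(t,a,s,b))
E
```

```text
t 94 xy minmax mid [ 0.4422 -0.0887  0.0539] mean [ 0.4417 -0.0886  0.0563] span [0.026  0.0253 0.0148] pix 316.1489361702128 231.14893617021278
t 124 xy minmax mid [ 0.4409 -0.0906  0.0225] mean [ 0.4409 -0.0878  0.0231] span [0.0425 0.0433 0.0107] pix 314.0806451612903 231.95967741935485
s 80 xy minmax mid [ 0.4463 -0.0902  0.0541] mean [ 0.4475 -0.0911  0.0569] span [0.0245 0.0256 0.0168] pix 195.6 221.0875
s 112 xy minmax mid [ 0.4487 -0.0914  0.0221] mean [ 0.455  -0.094   0.0235] span [0.0369 0.0428 0.0116] pix 198.89285714285714 228.96428571428572
m2 corners [[ 0.5506  0.0057  0.013 ]
 [ 0.6678  0.0049  0.013 ]
 [ 0.667  -0.065   0.013 ]
 [ 0.5527 -0.0702  0.013 ]] [ 0.6096 -0.0311  0.013 ]
m1 [0.6082 0.2009 0.0068] 0.0035542801357328416
m3 [ 0.6213 -0.2578  0.0063] 0.002114416577649642
brush [0.4349 0.0949 0.0303] 0.0011983088488326614
disc [0.4232 0.2364 0.0178] 0.001296980560503689
cap [ 0.4336 -0.2507  0.0543] 0.001805208559039816
```

```bash
cat > plan.py <<'E'
import sys,numpy as np
from scipy.spatial.transform import Rotation as R
from bench import robot
def plan(x,y,z,jaw=None):
    s=robot.read_state();Q=R.from_quat(s["orientation"]);M=Q.as_matrix();p=np.array(s["eef_pos"])
    yaw=np.degrees(np.arctan2(M[1,1],M[0,1]))
    d=M.T@(np.array([x,y,z])-p)
    print("clock %.2f"%s["clock"],"tcp",p.round(4),"jawyaw %.1f"%yaw,"tilt",np.degrees(np.arccos(-M[2,2])).round(2),"w %.1f mm"%(93*s["gripper_width"]),"F",np.round(s["wrist_force"],1),"q",np.round(s["q"],2))
    print(" tool delta mm",(d*1000).round(1),"horiz %.1f"%(np.hypot(d[0],d[1])*1000),"rows>=",np.linalg.norm(d)/.05)
    if jaw is not None:
        r=-((jaw-yaw+90)%180-90)
        print(" roll %.1f (or %.1f)"%(r,r-180*np.sign(r)))
a=[float(v) for v in sys.argv[1:]]
plan(*a)
E
python3 plan.py .436 .094 .19 32.6
```

```text
clock 0.10 tcp [0.2036 0.6953 0.1894] jawyaw 73.7 tilt 0.08 w 93.5 mm F [ 0.4 -0.1 -0.6] q [-1.36  0.6  -0.    1.6   0.    0.94 -0.08]
 tool delta mm [-3.920e+02 -5.118e+02  2.000e-01] horiz 644.7 rows>= 12.893841698141994
 roll 41.1 (or -138.9)
```

>>> {"fn": "move_arm", "kwargs": {
  "deltas": [
    {"xyz": [-0.028, -0.0366, 0], "roll": 0, "jaw": 0.08},
    {"xyz": [-0.028, -0.0366, 0], "roll": 0, "jaw": 0.08},
    {"xyz": [-0.028, -0.0366, 0], "roll": 0, "jaw": 0.08},
    {"xyz": [-0.028, -0.0366, 0], "roll": 0, "jaw": 0.08},
    {"xyz": [-0.028, -0.0366, 0], "roll": 0, "jaw": 0.08},
    {"xyz": [-0.028, -0.0366, 0], "roll": 0, "jaw": 0.08},
    {"xyz": [-0.028, -0.0366, 0], "roll": 0, "jaw": 0.08},
    {"xyz": [-0.028, -0.0366, 0], "roll": 0, "jaw": 0.08},
    {"xyz": [-0.028, -0.0366, 0], "roll": 0, "jaw": 0.08},
    {"xyz": [-0.028, -0.0366, 0], "roll": 0, "jaw": 0.08},
    {"xyz": [-0.028, -0.0366, 0], "roll": 0, "jaw": 0.08},
    {"xyz": [-0.028, -0.0366, 0], "roll": 0, "jaw": 0.08},
    {"xyz": [-0.028, -0.0366, 0], "roll": 0, "jaw": 0.08},
    {"xyz": [-0.028, -0.0366, 0], "roll": 0, "jaw": 0.08},
    {"xyz": [0, 0, 0], "roll": 8.2, "jaw": 0.08},
    {"xyz": [0, 0, 0], "roll": 8.2, "jaw": 0.08},
    {"xyz": [0, 0, 0], "roll": 8.2, "jaw": 0.08},
    {"xyz": [0, 0, 0], "roll": 8.2, "jaw": 0.08},
    {"xyz": [0, 0, 0], "roll": 8.2, "jaw": 0.08},
    {"xyz": [0, 0, 0], "roll": 0, "jaw": 0.08}
  ]
}}

```text
clock: 2.1
eef_pos: [0.4358, 0.094, 0.1901]
orientation: [0.48, 0.877, -0.0, -0.0]
wrist_force: [-0.1, -0.2, -0.4]
gripper_width: 0.86
```

```bash
python3 plan.py .436 .094 .009 32.6
```

```text
clock 2.10 tcp [0.4358 0.094  0.1901] jawyaw 32.6 tilt 0.02 w 79.9 mm F [-0.1 -0.2 -0.4] q [-0.54  0.27  0.25  2.23 -0.11  0.66  0.36]
 tool delta mm [ -0.    0.2 181.1] horiz 0.2 rows>= 3.6224417972742007
 roll -0.0 (or 180.0)
```

>>> {"fn": "move_arm", "kwargs": {
  "deltas": [
    {"xyz": [0, 0, 0.03], "roll": 0, "jaw": 0.08},
    {"xyz": [0, 0, 0.04], "roll": 0, "jaw": 0.08},
    {"xyz": [0, 0, 0.04], "roll": 0, "jaw": 0.08},
    {"xyz": [0, 0, 0.03], "roll": 0, "jaw": 0.08},
    {"xyz": [0, 0, 0.02], "roll": 0, "jaw": 0.08},
    {"xyz": [0, 0, 0.015], "roll": 0, "jaw": 0.08},
    {"xyz": [0, 0, 0.006], "roll": 0, "jaw": 0.08},
    {"xyz": [0, 0, 0], "roll": 0, "jaw": 0.03},
    {"xyz": [0, 0, 0], "roll": 0, "jaw": 0.025},
    {"xyz": [0, 0, 0], "roll": 0, "jaw": 0.025},
    {"xyz": [0, 0, 0], "roll": 0, "jaw": 0.025},
    {"xyz": [0, 0, 0], "roll": 0, "jaw": 0.025},
    {"xyz": [0, 0, 0], "roll": 0, "jaw": 0.025}
  ],
  "squeeze": 20
}}

```text
clock: 3.4
eef_pos: [0.436, 0.094, 0.0096]
orientation: [0.479, 0.878, 0.0, 0.0]
wrist_force: [-0.2, -0.3, 0.7]
gripper_width: 0.397
```

```bash
python3 plan.py .607 .1995 .15 92.4
```

```text
clock 3.40 tcp [0.436  0.094  0.0096] jawyaw 32.7 tilt 0.02 w 36.9 mm F [-0.2 -0.3  0.7] q [-0.39  0.61  0.07  2.37 -0.26  0.16  0.49]
 tool delta mm [  -3.6  201.  -140.4] horiz 201.0 rows>= 4.903529649597828
 roll -59.7 (or 120.3)
```

>>> {"fn": "move_arm", "kwargs": {
  "deltas": [
    {"xyz": [0, 0, -0.025], "roll": 0, "jaw": 0.025},
    {"xyz": [0, 0, -0.04], "roll": 0, "jaw": 0.025},
    {"xyz": [0, 0, -0.04], "roll": 0, "jaw": 0.025},
    {"xyz": [0, 0, -0.035], "roll": 0, "jaw": 0.025},
    {"xyz": [-0.0006, 0.0335, 0], "roll": 0, "jaw": 0.025},
    {"xyz": [-0.0006, 0.0335, 0], "roll": 0, "jaw": 0.025},
    {"xyz": [-0.0006, 0.0335, 0], "roll": 0, "jaw": 0.025},
    {"xyz": [-0.0006, 0.0335, 0], "roll": 0, "jaw": 0.025},
    {"xyz": [-0.0006, 0.0335, 0], "roll": 0, "jaw": 0.025},
    {"xyz": [-0.0006, 0.0335, 0], "roll": 0, "jaw": 0.025},
    {"xyz": [0, 0, 0], "roll": -7.5, "jaw": 0.025},
    {"xyz": [0, 0, 0], "roll": -7.5, "jaw": 0.025},
    {"xyz": [0, 0, 0], "roll": -7.5, "jaw": 0.025},
    {"xyz": [0, 0, 0], "roll": -7.5, "jaw": 0.025},
    {"xyz": [0, 0, 0], "roll": -7.5, "jaw": 0.025},
    {"xyz": [0, 0, 0], "roll": -7.5, "jaw": 0.025},
    {"xyz": [0, 0, 0], "roll": -7.5, "jaw": 0.025},
    {"xyz": [0, 0, 0], "roll": -7.2, "jaw": 0.025},
    {"xyz": [0, 0, 0], "roll": 0, "jaw": 0.025}
  ]
}}

```text
clock: 5.3
eef_pos: [0.6069, 0.1991, 0.1492]
orientation: [-0.022, 1.0, 0.0, -0.0]
wrist_force: [0.6, 0.3, -0.0]
gripper_width: 0.268
```

```bash
python3 plan.py .607 .1995 .0235 92.4; python3 - <<'E'
from bench import robot
import cv2
a=robot.capture("scene")["pixels"][60:330,130:400,::-1];
cv2.imwrite("pics/s1.png",cv2.resize(a,None,fx=2.2,fy=2.2,interpolation=cv2.INTER_CUBIC))
E
```

```text
clock 5.30 tcp [0.6069 0.1991 0.1492] jawyaw 92.5 tilt 0.02 w 24.9 mm F [ 0.6  0.3 -0. ] q [-0.37  0.54 -0.05  1.84  0.04  0.76  1.17]
 tool delta mm [ -0.2   0.4 125.7] horiz 0.4 rows>= 2.5140319944905634
 roll 0.1 (or -179.9)
```

View pics/s1.png

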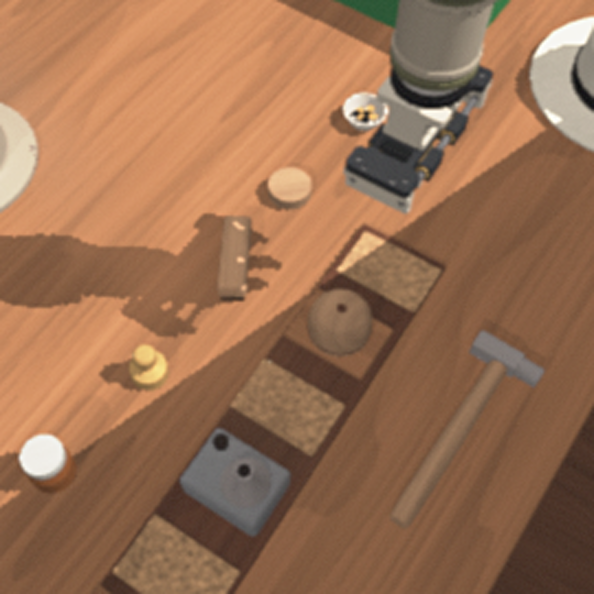

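The jaws shut to 24.9 mm and the brush is still on the table, at about (235,257) in this crop, so the grasp missed. I lifted before the fingers had settled. I'll re-measure the brush.

```bash
cat > hm.py <<'E'
from seg import *
def hrect(d,x0,x1,y0,y1,za,zb):
    H,W=d["range_z"].shape
    u,v=np.meshgrid(np.arange(W),np.arange(H))
    p=depthpt(d,np.c_[u.ravel(),v.ravel()])
    m=(p[:,0]>x0)&(p[:,0]<x1)&(p[:,1]>y0)&(p[:,1]<y1)&(p[:,2]>za)&(p[:,2]<zb)&(d["range_z"].ravel()>0)
    q=p[m]
    return len(q),np.round(cv2.minAreaRect((q[:,:2]*1000).astype(np.float32)[:,:]) [0],1),np.round(cv2.minAreaRect((q[:,:2]*1000).astype(np.float32))[1],1),round(cv2.minAreaRect((q[:,:2]*1000).astype(np.float32))[2],1),np.median(q[:,2]).round(4)
E
python3 - <<'E'
from hm import *
from bench import robot
for n in("scene","top"):
    print(n,hrect(load(n+"0.npz"),.35,.52,.02,.17,.030,.046))
    d=robot.capture(n);np.savez(n+"1.npz",**d)
    print(n,hrect(d,.35,.52,.02,.17,.030,.046))
cv2.imwrite("pics/t1.png",cv2.resize(d["pixels"][120:265,110:410,::-1],None,fx=2.6,fy=2.6))
print(robot.read_state()["gripper_width"])
E
```

```text
scene (444, array([435.8,  92.7]), array([ 36.1, 114.7]), 32.0, np.float64(0.0378))
scene (439, array([436.7,  93.9]), array([ 36.2, 115.5]), 32.7, np.float64(0.0379))
top (600, array([432.9,  94.6]), array([ 35.6, 114.6]), 32.6, np.float64(0.0372))
top (57, array([460.4,  52.5]), array([33.8, 14.6]), 26.0, np.float64(0.0374))
0.2674818983811295
```

View pics/t1.png

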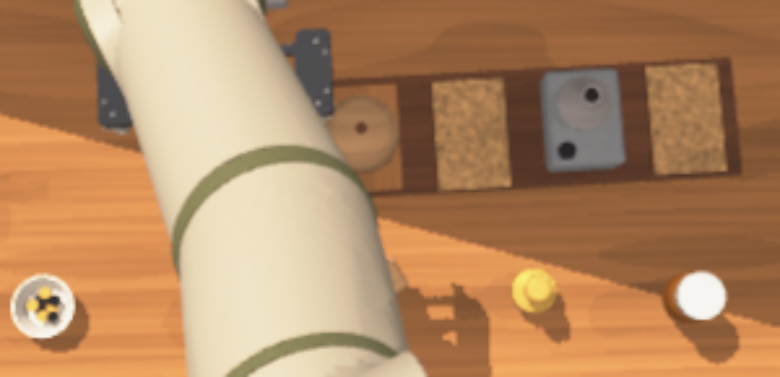

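>>> {"fn": "move_arm", "kwargs": {
  "deltas": [
    {"xyz": [0, 0, 0], "roll": 7.5, "jaw": 0.08},
    {"xyz": [0, 0, 0], "roll": 7.5, "jaw": 0.08},
    {"xyz": [0, 0, 0], "roll": 7.5, "jaw": 0.08},
    {"xyz": [0, 0, 0], "roll": 7.5, "jaw": 0.08},
    {"xyz": [0, 0, 0], "roll": 7.5, "jaw": 0.08},
    {"xyz": [0, 0, 0], "roll": 7.5, "jaw": 0.08},
    {"xyz": [0, 0, 0], "roll": 7.5, "jaw": 0.08},
    {"xyz": [0, 0, 0], "roll": 7.3, "jaw": 0.08},
    {"xyz": [0.0007, -0.0334, 0], "roll": 0, "jaw": 0.08},
    {"xyz": [0.0007, -0.0334, 0], "roll": 0, "jaw": 0.08},
    {"xyz": [0.0007, -0.0334, 0], "roll": 0, "jaw": 0.08},
    {"xyz": [0.0007, -0.0334, 0], "roll": 0, "jaw": 0.08},
    {"xyz": [0.0007, -0.0334, 0], "roll": 0, "jaw": 0.08},
    {"xyz": [0.0007, -0.0334, 0], "roll": 0, "jaw": 0.08},
    {"xyz": [0, 0, 0], "roll": 0, "jaw": 0.08}
  ]
}}

```text
clock: 6.95
eef_pos: [0.4318, 0.0928, 0.1494]
orientation: [0.482, 0.876, -0.001, -0.001]
wrist_force: [0.9, 0.0, 0.9]
gripper_width: 0.86
```

```bash
python3 plan.py .436 .0945 .008 32.6
```

```text
clock 6.95 tcp [0.4318 0.0928 0.1494] jawyaw 32.3 tilt 0.18 w 80.0 mm F [0.9 0.  0.9] q [-0.54  0.34  0.26  2.28 -0.16  0.54  0.41]
 tool delta mm [ -1.    4.9 141.3] horiz 5.0 rows>= 2.8286987019555703
 roll -0.3 (or 179.7)
```

>>> {"fn": "move_arm", "kwargs": {
  "deltas": [
    {"xyz": [0, 0, 0], "roll": 0, "jaw": 0.08},
    {"xyz": [0, 0, 0.03], "roll": 0, "jaw": 0.08},
    {"xyz": [0, 0, 0.035], "roll": 0, "jaw": 0.08},
    {"xyz": [0, 0, 0.025], "roll": 0, "jaw": 0.08},
    {"xyz": [0, 0, 0], "roll": 0, "jaw": 0.08}
  ]
}}

```text
clock: 7.45
eef_pos: [0.4358, 0.0954, 0.0568]
orientation: [0.481, 0.877, -0.001, -0.001]
wrist_force: [1.0, -0.6, 1.1]
gripper_width: 0.86
```

```bash
python3 plan.py .436 .0945 .008 32.6
```

```text
clock 7.45 tcp [0.4358 0.0954 0.0568] jawyaw 32.6 tilt 0.21 w 80.0 mm F [ 1.  -0.6  1.1] q [-0.45  0.52  0.15  2.34 -0.25  0.3   0.49]
 tool delta mm [-0.9 -0.1 48.8] horiz 0.9 rows>= 0.9760585699227962
 roll -0.0 (or 180.0)
```

>>> {"fn": "move_arm", "kwargs": {
  "deltas": [
    {"xyz": [0, 0, 0.025], "roll": 0, "jaw": 0.08},
    {"xyz": [0, 0, 0.017], "roll": 0, "jaw": 0.08},
    {"xyz": [0, 0, 0.006], "roll": 0, "jaw": 0.08},
    {"xyz": [0, 0, 0], "roll": 0, "jaw": 0},
    {"xyz": [0, 0, 0], "roll": 0, "jaw": 0},
    {"xyz": [0, 0, 0], "roll": 0, "jaw": 0},
    {"xyz": [0, 0, 0], "roll": 0, "jaw": 0},
    {"xyz": [0, 0, 0], "roll": 0, "jaw": 0},
    {"xyz": [0, 0, 0], "roll": 0, "jaw": 0},
    {"xyz": [0, 0, 0], "roll": 0, "jaw": 0},
    {"xyz": [0, 0, 0], "roll": 0, "jaw": 0}
  ],
  "squeeze": 30
}}

```text
clock: 8.55
eef_pos: [0.4359, 0.095, 0.0113]
orientation: [0.48, 0.877, -0.0, 0.0]
wrist_force: [-0.5, 0.4, 0.6]
gripper_width: 0.218
```

>>> {"fn": "move_arm", "kwargs": {
  "deltas": [
    {"xyz": [0, 0, -0.02], "roll": 0, "jaw": 0},
    {"xyz": [0, 0, -0.02], "roll": 0, "jaw": 0},
    {"xyz": [0, 0, -0.02], "roll": 0, "jaw": 0},
    {"xyz": [0, 0, 0], "roll": 0, "jaw": 0}
  ]
}}

```text
clock: 8.95
eef_pos: [0.4369, 0.0953, 0.073]
orientation: [0.48, 0.877, 0.001, 0.001]
wrist_force: [1.3, 1.6, 1.4]
gripper_width: 0.006
```

```bash
python3 plan.py .607 .1995 .15 92.4
```

```text
clock 8.95 tcp [0.4369 0.0953 0.073 ] jawyaw 32.6 tilt 0.18 w 0.6 mm F [1.3 1.6 1.4] q [-0.47  0.48  0.17  2.34 -0.25  0.33  0.49]
 tool delta mm [ -3.9 199.7 -76.4] horiz 199.7 rows>= 4.277035313430411
 roll -59.8 (or 120.2)
```

```bash
python3 - <<'E'
from bench import robot
from hm import *
for n in("scene","top"):
    d=robot.capture(n);np.savez(n+"2.npz",**d)
    print(n,hrect(d,.35,.52,.02,.17,.030,.046))
    cv2.imwrite(f"pics/{n}2.png",cv2.resize(d["pixels"][60:330,130:400,::-1],None,fx=2.2,fy=2.2,interpolation=cv2.INTER_CUBIC))
E
```

```text
scene (395, array([437.2,  93.2]), array([ 36.1, 113.8]), 32.5, np.float64(0.0379))
top (0, array([0., 0.]), array([0., 0.]), 0.0, np.float64(nan))
  return _methods._mean(a, axis=axis, dtype=dtype,
  ret = ret.dtype.type(ret / rcount)
```

View pics/scene2.png

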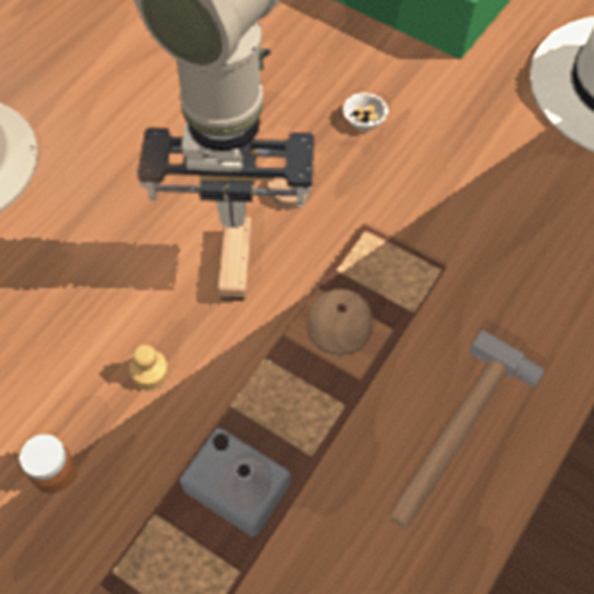

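View pics/top2.png

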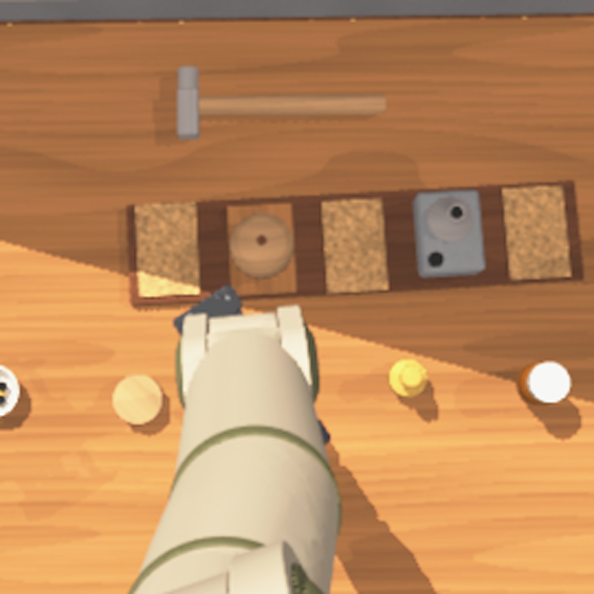

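```bash
python3 - <<'E'
from h import *
s=load("scene2.npz");t=load("top2.npz")
P=[[.4369,.0953,.073+k*.02] for k in range(0,6)]
for p,a,b in zip(P,proj(s,P),proj(t,P)): print(p,a.round(1),b.round(1),"crop",((a-[130,60])*2.2).round(0))
pts=[(235,int(60+r/2.2)) for r in range(195,245,4)]
print(np.c_[pts,depthpt(s,pts)].round(4))
a=s["pixels"][110:210,180:290,::-1]
cv2.imwrite("pics/zz.png",cv2.resize(a,None,fx=5.5,fy=5.5,interpolation=cv2.INTER_CUBIC))
E
```

```text
[0.4369, 0.0953, 0.073] [235.7 166.6] [244.7 234. ] crop [233. 234.]
[0.4369, 0.0953, 0.093] [235.3 162.4] [244.6 233.7] crop [232. 225.]
[0.4369, 0.0953, 0.11299999999999999] [234.9 158. ] [244.5 233.5] crop [231. 216.]
[0.4369, 0.0953, 0.133] [234.5 153.5] [244.4 233.2] crop [230. 206.]
[0.4369, 0.0953, 0.153] [234.1 148.9] [244.3 232.9] crop [229. 196.]
[0.4369, 0.0953, 0.173] [233.6 144.1] [244.2 232.6] crop [228. 185.]
[[2.350e+02 1.480e+02 4.622e-01 7.040e-02 2.028e-01]
 [2.350e+02 1.500e+02 4.622e-01 6.980e-02 1.956e-01]
 [2.350e+02 1.520e+02 4.444e-01 8.940e-02 1.520e-01]
 [2.350e+02 1.540e+02 4.425e-01 9.080e-02 1.404e-01]
 [2.350e+02 1.550e+02 4.438e-01 8.900e-02 1.391e-01]
 [2.350e+02 1.570e+02 4.420e-01 9.030e-02 1.274e-01]
 [2.350e+02 1.590e+02 4.401e-01 9.160e-02 1.155e-01]
 [2.350e+02 1.610e+02 4.418e-01 8.900e-02 1.107e-01]
 [2.350e+02 1.630e+02 4.108e-01 1.231e-01 3.600e-02]
 [2.350e+02 1.650e+02 4.158e-01 1.167e-01 3.760e-02]
 [2.350e+02 1.660e+02 4.179e-01 1.139e-01 3.770e-02]
 [2.350e+02 1.680e+02 4.235e-01 1.069e-01 4.070e-02]
 [2.350e+02 1.700e+02 4.269e-01 1.022e-01 3.920e-02]]
```

View pics/zz.png

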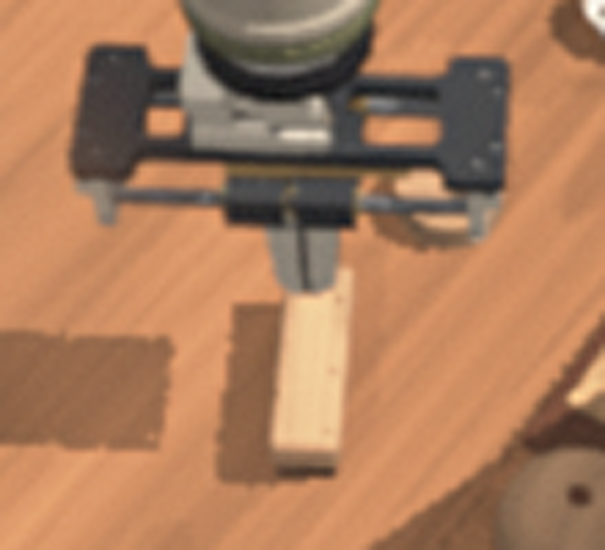

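The depth puts the closed fingertips at z≈0.11, but the reported TCP z is 0.073. That means the tips stayed above the brush on both tries. I'll check this offset in the earlier picture.

```bash
python3 - <<'E'
from h import *
np.set_printoptions(precision=4,suppress=True)
for f,(x,y,z) in (("scene1.npz",(.6069,.1991,.1492)),("scene2.npz",(.4369,.0953,.073))):
    d=load(f);H,W=d["range_z"].shape
    u,v=np.meshgrid(np.arange(W),np.arange(H));p=depthpt(d,np.c_[u.ravel(),v.ravel()])
    m=(np.hypot(p[:,0]-x,p[:,1]-y)<.04)&(p[:,2]>.06)&(p[:,2]<.35)&(d["range_z"].ravel()>0)
    q=p[m];uu=np.c_[u.ravel(),v.ravel()][m];o=np.argsort(q[:,2])[:14]
    print(f,"tcp",x,y,z);print(np.c_[uu[o],q[o]])
    print("tcp proj",proj(d,[[x,y,z],[x,y,z+.035]]))
d=load("scene1.npz");a=d["pixels"][60:190,250:380,::-1]
cv2.imwrite("pics/z1.png",cv2.resize(a,None,fx=4.5,fy=4.5,interpolation=cv2.INTER_CUBIC))
E
```

```text
scene1.npz tcp 0.6069 0.1991 0.1492
[[319.     145.       0.6147   0.2134   0.1772]
 [321.     143.       0.6168   0.2185   0.1814]
 [320.     144.       0.6164   0.2143   0.1815]
 [320.     143.       0.616    0.2137   0.1859]
 [321.     142.       0.617    0.2163   0.1879]
 [330.     134.       0.6439   0.188    0.266 ]
 [329.     123.       0.6264   0.2136   0.2671]
 [329.     122.       0.6252   0.2155   0.268 ]
 [334.     125.       0.6389   0.2143   0.268 ]
 [335.     125.       0.6411   0.2144   0.2694]
 [330.     122.       0.6277   0.215    0.2701]
 [336.     125.       0.6434   0.2145   0.2707]
 [330.     133.       0.6441   0.1858   0.2718]
 [334.     124.       0.6386   0.2133   0.2722]]
tcp proj [[311.9363 154.023 ]
 [313.6815 145.5849]]
scene2.npz tcp 0.4369 0.0953 0.073
[[234.     163.       0.4387   0.0878   0.1004]
 [237.     163.       0.4463   0.0911   0.1028]
 [233.     163.       0.4377   0.0849   0.103 ]
 [238.     163.       0.4494   0.0917   0.1047]
 [236.     163.       0.4451   0.0885   0.1048]
 [235.     162.       0.4412   0.0893   0.1054]
 [233.     162.       0.4372   0.0858   0.1061]
 [239.     162.       0.4504   0.0949   0.1064]
 [234.     162.       0.4402   0.0865   0.1077]
 [232.     162.       0.4363   0.0829   0.1087]
 [237.     162.       0.4474   0.0903   0.1093]
 [241.     157.       0.4464   0.1093   0.1095]
 [236.     162.       0.4455   0.0884   0.1099]
 [235.     161.       0.4418   0.089    0.1107]]
tcp proj [[235.7124 166.5725]
 [235.0143 159.1401]]
```

View pics/z1.png

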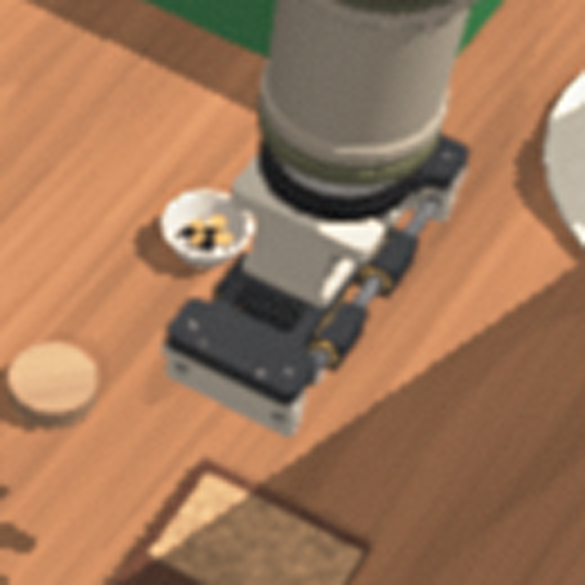

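```bash
python3 - <<'E'
from bench import robot
print([a for a in dir(robot) if a[0]!='_'],robot.grip_point_offset)
E
python3 plan.py .436 .0945 -.005 32.6
```

```text
['IKError', 'capture', 'finish_job', 'grip_point_offset', 'read_state'] 0.0188
clock 9.05 tcp [0.4361 0.0952 0.0713] jawyaw 32.6 tilt 0.06 w 0.7 mm F [-0.3  0.3 -0.3] q [-0.47  0.49  0.17  2.34 -0.25  0.33  0.49]
 tool delta mm [-0.5 -0.6 76.3] horiz 0.8 rows>= 1.526970676697793
 roll -0.0 (or 180.0)
```

>>> {"fn": "move_arm", "kwargs": {
  "deltas": [
    {"xyz": [0, 0, 0], "roll": 0, "jaw": 0.08},
    {"xyz": [0, 0, 0], "roll": 0, "jaw": 0.08},
    {"xyz": [0, 0, 0], "roll": 0, "jaw": 0.08},
    {"xyz": [0, 0, 0], "roll": 0, "jaw": 0.08},
    {"xyz": [0, 0, 0], "roll": 0, "jaw": 0.08},
    {"xyz": [0, 0, 0], "roll": 0, "jaw": 0.08},
    {"xyz": [0, 0, 0], "roll": 0, "jaw": 0.08},
    {"xyz": [0, 0, 0.03], "roll": 0, "jaw": 0.08},
    {"xyz": [0, 0, 0.025], "roll": 0, "jaw": 0.08},
    {"xyz": [0, 0, 0.01], "roll": 0, "jaw": 0.08},
    {"xyz": [0, 0, 0.006], "roll": 0, "jaw": 0.08},
    {"xyz": [0, 0, 0], "roll": 0, "jaw": 0.08}
  ]
}}

```text
clock: 10.25
eef_pos: [0.4358, 0.0949, -0.0]
orientation: [0.48, 0.877, -0.0, -0.0]
wrist_force: [-0.1, 0.0, -0.2]
gripper_width: 0.86
```

```bash
python3 plan.py .436 .0945 0 32.6; python3 - <<'E'
from bench import robot
from h import *
d=robot.capture("scene");np.savez("scene3.npz",**d)
a=d["pixels"][110:210,180:290,::-1]
cv2.imwrite("pics/s3.png",cv2.resize(a,None,fx=5.5,fy=5.5,interpolation=cv2.INTER_CUBIC))
E
```

```text
clock 10.25 tcp [ 0.4358  0.0949 -0.    ] jawyaw 32.6 tilt 0.05 w 80.0 mm F [-0.1  0.  -0.2] q [-0.39  0.63  0.07  2.38 -0.3   0.14  0.53]
 tool delta mm [-0.4 -0.  -0. ] horiz 0.4 rows>= 0.008621429429963946
 roll -0.0 (or 180.0)
```

View pics/s3.png

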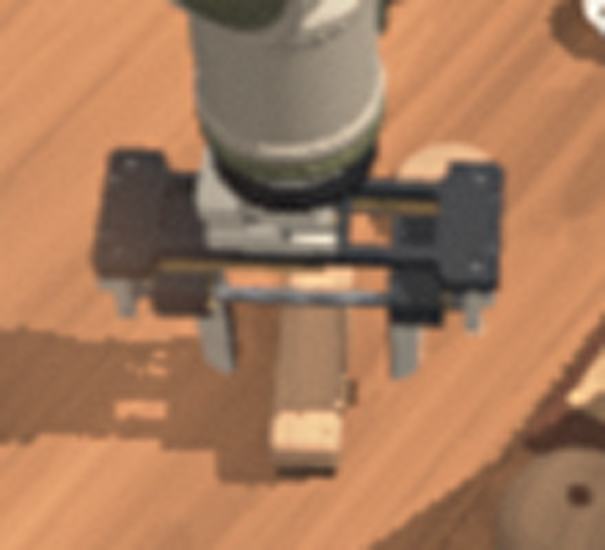

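```bash
python3 - <<'E'
from h import *
np.set_printoptions(precision=4,suppress=True)
d=load("scene3.npz")
y=np.array([np.cos(np.radians(32.6)),np.sin(np.radians(32.6))])
for sgn in(1,-1):
    c=np.array([.4358,.0949])+sgn*y*.049
    H,W=d["range_z"].shape
    u,v=np.meshgrid(np.arange(W),np.arange(H));p=depthpt(d,np.c_[u.ravel(),v.ravel()])
    m=(np.hypot(p[:,0]-c[0],p[:,1]-c[1])<.02)&(p[:,2]>.008)&(p[:,2]<.1)
    q=p[m];uu=np.c_[u.ravel(),v.ravel()][m];o=np.argsort(q[:,2])[:10]
    print(c);print(np.c_[uu[o],q[o]]);
    print(proj(d,[[*(c),z] for z in(0,.01,.02,.03,.04)]))
E
```

```text
[0.4771 0.1213]
[[251.     178.       0.4762   0.1112   0.03  ]
 [253.     178.       0.4812   0.114    0.031 ]
 [252.     178.       0.4796   0.1115   0.0327]
 [255.     177.       0.4859   0.1173   0.0362]
 [253.     177.       0.4815   0.1138   0.0367]
 [252.     177.       0.4793   0.112    0.037 ]
 [251.     177.       0.4772   0.1101   0.0376]
 [254.     177.       0.4848   0.114    0.0395]
 [251.     176.       0.4771   0.1103   0.0424]
 [253.     176.       0.4819   0.1133   0.0429]]
[[253.4493 181.3271]
 [253.4072 179.4857]
 [253.3645 177.6146]
 [253.321  175.7131]
 [253.2769 173.7803]]
[0.3945 0.0685]
[[222.     177.       0.4063   0.0672   0.0283]
 [221.     177.       0.4053   0.0643   0.031 ]
 [221.     176.       0.4035   0.0667   0.0318]
 [220.     177.       0.4037   0.062    0.0327]
 [222.     176.       0.4071   0.0671   0.0344]
 [219.     176.       0.4008   0.0615   0.0358]
 [218.     176.       0.3989   0.0595   0.0366]
 [220.     176.       0.4035   0.0628   0.0367]
 [222.     175.       0.4076   0.0672   0.0399]
 [218.     175.       0.399    0.0601   0.0411]]
[[219.9138 179.988 ]
 [219.6041 178.1408]
 [219.2895 176.2639]
 [218.9697 174.3565]
 [218.6448 172.418 ]]
```

Two images agree that the tips are really about 27 mm above the reported TCP. For this grasp I'll aim for a reported z of about -0.017 and confirm it by the jaw width.

>>> {"fn": "move_arm", "kwargs": {
  "deltas": [
    {"xyz": [0, 0, 0.01], "roll": 0, "jaw": 0.08},
    {"xyz": [0, 0, 0.005], "roll": 0, "jaw": 0.08},
    {"xyz": [0, 0, 0.002], "roll": 0, "jaw": 0.08},
    {"xyz": [0, 0, 0], "roll": 0, "jaw": 0},
    {"xyz": [0, 0, 0], "roll": 0, "jaw": 0},
    {"xyz": [0, 0, 0], "roll": 0, "jaw": 0},
    {"xyz": [0, 0, 0], "roll": 0, "jaw": 0},
    {"xyz": [0, 0, 0], "roll": 0, "jaw": 0},
    {"xyz": [0, 0, 0], "roll": 0, "jaw": 0},
    {"xyz": [0, 0, 0], "roll": 0, "jaw": 0},
    {"xyz": [0, 0, 0], "roll": 0, "jaw": 0}
  ],
  "squeeze": 25
}}

```text
clock: 11.4
eef_pos: [0.4364, 0.0951, -0.0161]
orientation: [0.48, 0.877, -0.0, -0.0]
wrist_force: [0.1, 0.4, 2.9]
gripper_width: 0.382
```

>>> {"fn": "move_arm", "kwargs": {
  "deltas": [
    {"xyz": [0, 0, 0], "roll": 0, "jaw": 0},
    {"xyz": [0, 0, 0], "roll": 0, "jaw": 0}
  ]
}}

```text
clock: 11.6
eef_pos: [0.4363, 0.095, -0.0161]
orientation: [0.48, 0.877, -0.0, -0.0]
wrist_force: [-1.2, -0.6, 4.0]
gripper_width: 0.388
```

>>> {"fn": "move_arm", "kwargs": {
  "deltas": [
    {"xyz": [0, 0, -0.02], "roll": 0, "jaw": 0},
    {"xyz": [0, 0, -0.036], "roll": 0, "jaw": 0},
    {"xyz": [0, 0, -0.04], "roll": 0, "jaw": 0},
    {"xyz": [0, 0, -0.04], "roll": 0, "jaw": 0},
    {"xyz": [-0.0006, 0.0333, 0], "roll": 0, "jaw": 0},
    {"xyz": [-0.0006, 0.0333, 0], "roll": 0, "jaw": 0},
    {"xyz": [-0.0006, 0.0333, 0], "roll": 0, "jaw": 0},
    {"xyz": [-0.0006, 0.0333, 0], "roll": 0, "jaw": 0},
    {"xyz": [-0.0006, 0.0333, 0], "roll": 0, "jaw": 0},
    {"xyz": [-0.0006, 0.0333, 0], "roll": 0, "jaw": 0},
    {"xyz": [0, 0, 0], "roll": -7.5, "jaw": 0},
    {"xyz": [0, 0, 0], "roll": -7.5, "jaw": 0},
    {"xyz": [0, 0, 0], "roll": -7.5, "jaw": 0},
    {"xyz": [0, 0, 0], "roll": -7.5, "jaw": 0},
    {"xyz": [0, 0, 0], "roll": -7.5, "jaw": 0},
    {"xyz": [0, 0, 0], "roll": -7.5, "jaw": 0},
    {"xyz": [0, 0, 0], "roll": -7.5, "jaw": 0},
    {"xyz": [0, 0, 0], "roll": -7.2, "jaw": 0},
    {"xyz": [0, 0, 0], "roll": 0, "jaw": 0}
  ]
}}

```text
clock: 13.5
eef_pos: [0.6065, 0.1994, 0.1193]
orientation: [-0.021, 1.0, -0.0, -0.001]
wrist_force: [0.4, -1.7, -0.9]
gripper_width: 0.382
```

```bash
python3 plan.py .607 .1995 -.002 92.4; python3 - <<'E'
from bench import robot
from hm import *
d=robot.capture("scene");np.savez("scene4.npz",**d)
cv2.imwrite("pics/s4.png",cv2.resize(d["pixels"][60:330,130:400,::-1],None,fx=2.2,fy=2.2,interpolation=cv2.INTER_CUBIC))
E
```

```text
clock 13.50 tcp [0.6065 0.1994 0.1193] jawyaw 92.4 tilt 0.1 w 35.6 mm F [ 0.4 -1.7 -0.9] q [-0.51  0.58  0.15  1.87 -0.13  0.7   1.33]
 tool delta mm [-7.000e-01  1.000e-01  1.213e+02] horiz 0.7 rows>= 2.425965212590459
 roll -0.0 (or 180.0)
```

View pics/s4.png

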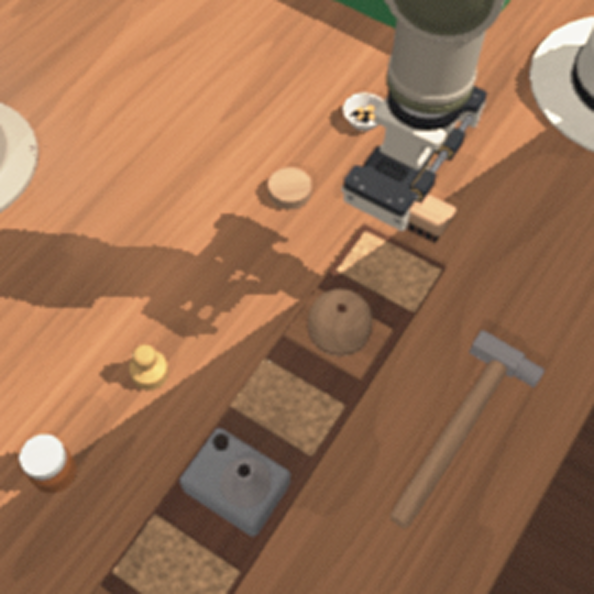

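>>> {"fn": "move_arm", "kwargs": {
  "deltas": [
    {"xyz": [0, 0, 0.03], "roll": 0, "jaw": 0},
    {"xyz": [0, 0, 0.035], "roll": 0, "jaw": 0},
    {"xyz": [0, 0, 0.03], "roll": 0, "jaw": 0},
    {"xyz": [0, 0, 0.014], "roll": 0, "jaw": 0},
    {"xyz": [0, 0, 0.008], "roll": 0, "jaw": 0},
    {"xyz": [0, 0, 0.004], "roll": 0, "jaw": 0},
    {"xyz": [0, 0, 0.001], "roll": 0, "jaw": 0},
    {"xyz": [0, 0, 0], "roll": 0, "jaw": 0}
  ]
}}

```text
clock: 14.35
eef_pos: [0.6073, 0.1999, -0.0014]
orientation: [-0.02, 1.0, 0.0, 0.0]
wrist_force: [0.2, -0.4, -1.5]
gripper_width: 0.385
```

```bash
python3 plan.py .607 .1995 -.0031 92.4
```

```text
clock 14.35 tcp [ 0.6073  0.1999 -0.0014] jawyaw 92.3 tilt 0.03 w 35.8 mm F [ 0.2 -0.4 -1.5] q [-0.48  0.75  0.11  1.94 -0.16  0.47  1.36]
 tool delta mm [ 0.4 -0.4  1.7] horiz 0.5 rows>= 0.03569259925042914
 roll -0.1 (or 179.9)
```

Now lower the last 2 mm, open, and retract.

>>> {"fn": "move_arm", "kwargs": {
  "deltas": [
    {"xyz": [0, 0, 0.001], "roll": 0, "jaw": 0},
    {"xyz": [0, 0, 0.001], "roll": 0, "jaw": 0},
    {"xyz": [0, 0, 0], "roll": 0, "jaw": 0},
    {"xyz": [0, 0, 0], "roll": 0, "jaw": 0.06},
    {"xyz": [0, 0, 0], "roll": 0, "jaw": 0.06},
    {"xyz": [0, 0, 0], "roll": 0, "jaw": 0.06},
    {"xyz": [0, 0, 0], "roll": 0, "jaw": 0.06},
    {"xyz": [0, 0, -0.01], "roll": 0, "jaw": 0.06},
    {"xyz": [0, 0, -0.03], "roll": 0, "jaw": 0.08},
    {"xyz": [0, 0, -0.04], "roll": 0, "jaw": 0.08},
    {"xyz": [0, 0, -0.04], "roll": 0, "jaw": 0.08},
    {"xyz": [0, 0, 0], "roll": 0, "jaw": 0.08}
  ]
}}

```text
clock: 15.55
eef_pos: [0.6098, 0.2004, 0.1216]
orientation: [-0.02, 1.0, 0.001, 0.003]
wrist_force: [0.4, 0.2, -0.4]
gripper_width: 0.861
```

```bash
python3 plan.py .435 -.2495 .12 -30; python3 - <<'E'
from bench import robot
from hm import *
d=robot.capture("scene");np.savez("scene5.npz",**d)
print(hrect(d,.53,.69,.14,.25,.045,.06),hrect(d,.53,.69,.14,.25,.03,.045))
E
```

```text
clock 15.55 tcp [0.6098 0.2004 0.1216] jawyaw 92.3 tilt 0.43 w 80.1 mm F [ 0.4  0.2 -0.4] q [-0.51  0.58  0.16  1.87 -0.13  0.69  1.33]
 tool delta mm [ 192.4 -442.7   -1. ] horiz 482.7 rows>= 9.654421885794234
 roll -57.7 (or 122.3)
(470, array([609.3, 198.8]), array([113.4,  36.9]), 0.7, np.float64(0.051)) (91, array([614.1, 184. ]), array([115.9,  30.4]), 16.6, np.float64(0.0394))
```

>>> {"fn": "move_arm", "kwargs": {
  "deltas": [
    {"xyz": [0.0175, -0.0402, 0], "roll": 0, "jaw": 0.085},
    {"xyz": [0.0175, -0.0402, 0], "roll": 0, "jaw": 0.085},
    {"xyz": [0.0175, -0.0402, 0], "roll": 0, "jaw": 0.085},
    {"xyz": [0.0175, -0.0402, 0], "roll": 0, "jaw": 0.085},
    {"xyz": [0.0175, -0.0402, 0], "roll": 0, "jaw": 0.085},
    {"xyz": [0.0175, -0.0402, 0], "roll": 0, "jaw": 0.085},
    {"xyz": [0.0175, -0.0402, 0], "roll": 0, "jaw": 0.085},
    {"xyz": [0.0175, -0.0402, 0], "roll": 0, "jaw": 0.085},
    {"xyz": [0.0175, -0.0402, 0], "roll": 0, "jaw": 0.085},
    {"xyz": [0.0175, -0.0402, 0], "roll": 0, "jaw": 0.085},
    {"xyz": [0.0175, -0.0402, 0], "roll": 0, "jaw": 0.085},
    {"xyz": [0, 0, 0], "roll": 8, "jaw": 0.085},
    {"xyz": [0, 0, 0], "roll": 8, "jaw": 0.085},
    {"xyz": [0, 0, 0], "roll": 8, "jaw": 0.085},
    {"xyz": [0, 0, 0], "roll": 8, "jaw": 0.085},
    {"xyz": [0, 0, 0], "roll": 8, "jaw": 0.085},
    {"xyz": [0, 0, 0], "roll": 8, "jaw": 0.085},
    {"xyz": [0, 0, 0], "roll": 8, "jaw": 0.085},
    {"xyz": [0, 0, 0], "roll": 8, "jaw": 0.085},
    {"xyz": [0, 0, 0], "roll": 8, "jaw": 0.085}
  ]
}}

```text
clock: 17.6
eef_pos: [0.4315, -0.2495, 0.1154]
orientation: [0.574, 0.819, -0.001, -0.001]
wrist_force: [0.3, 0.6, -0.3]
gripper_width: 0.913
```

```bash
python3 plan.py .435 -.2495 .07 2.4;python3 - <<'E'
from bench import robot
from hm import *
d=robot.capture("top");np.savez("top6.npz",**d)
print(hrect(d,.53,.69,.14,.25,.045,.06))
E
```

```text
clock 17.60 tcp [ 0.4315 -0.2495  0.1154] jawyaw 20.0 tilt 0.13 w 84.9 mm F [ 0.3  0.6 -0.3] q [ 0.08  0.48  0.47  2.2  -0.41  0.54  1.21]
 tool delta mm [-1.3  3.4 45.4] horiz 3.6 rows>= 0.9101054319685451
 roll 17.6 (or -162.4)
(568, array([605. , 200.8]), array([113.7,  35.8]), 2.2, np.float64(0.0501))
```

>>> {"fn": "move_arm", "kwargs": {
  "deltas": [
    {"xyz": [0, 0, 0], "roll": 8.5, "jaw": 0.09},
    {"xyz": [0, 0, 0], "roll": 8.5, "jaw": 0.09},
    {"xyz": [0, 0, 0.02], "roll": 0.6, "jaw": 0.09},
    {"xyz": [0, 0, 0.02], "roll": 0, "jaw": 0.09},
    {"xyz": [0, 0, 0], "roll": 0, "jaw": 0.09}
  ]
}}

```text
clock: 18.15
eef_pos: [0.4306, -0.2489, 0.074]
orientation: [0.689, 0.724, -0.001, -0.002]
wrist_force: [0.1, 0.1, 0.7]
gripper_width: 0.966
```

```bash
python3 plan.py .435 -.2495 -.007 2.4
```

```text
clock 18.15 tcp [ 0.4306 -0.2489  0.074 ] jawyaw 2.8 tilt 0.29 w 89.9 mm F [0.1 0.1 0.7] q [ 0.08  0.56  0.47  2.23 -0.57  0.47  1.06]
 tool delta mm [-0.9  4.7 80.9] horiz 4.8 rows>= 1.6217683882074014
 roll 0.4 (or -179.6)
```

>>> {"fn": "move_arm", "kwargs": {
  "deltas": [
    {"xyz": [-0.001, 0.004, 0], "roll": 0, "jaw": 0.09},
    {"xyz": [0, 0, 0.03], "roll": 0, "jaw": 0.09},
    {"xyz": [0, 0, 0.03], "roll": 0, "jaw": 0.09},
    {"xyz": [0, 0, 0.015], "roll": 0, "jaw": 0.09},
    {"xyz": [0, 0, 0.006], "roll": 0, "jaw": 0.09},
    {"xyz": [0, 0, 0], "roll": 0, "jaw": 0.04},
    {"xyz": [0, 0, 0], "roll": 0, "jaw": 0.04},
    {"xyz": [0, 0, 0], "roll": 0, "jaw": 0.04},
    {"xyz": [0, 0, 0], "roll": 0, "jaw": 0.04},
    {"xyz": [0, 0, 0], "roll": 0, "jaw": 0.04},
    {"xyz": [0, 0, 0], "roll": 0, "jaw": 0.04},
    {"xyz": [0, 0, 0], "roll": 0, "jaw": 0.04},
    {"xyz": [0, 0, 0], "roll": 0, "jaw": 0.04},
    {"xyz": [0, 0, 0], "roll": 0, "jaw": 0.04}
  ],
  "squeeze": 25
}}

```text
clock: 19.55
eef_pos: [0.436, -0.2506, -0.0047]
orientation: [0.69, 0.723, -0.0, -0.0]
wrist_force: [-1.2, 1.3, 6.7]
gripper_width: 0.547
```

```bash
python3 plan.py .608 -.0313 .1 2.4
```

```text
clock 19.55 tcp [ 0.436  -0.2506 -0.0047] jawyaw 2.7 tilt 0.04 w 50.9 mm F [-1.2  1.3  6.7] q [ 0.22  0.69  0.28  2.26 -0.7   0.28  1.16]
 tool delta mm [ 211.   182.  -104.8] horiz 278.6 rows>= 5.954305636272184
 roll 0.3 (or -179.7)
```

>>> {"fn": "move_arm", "kwargs": {
  "deltas": [
    {"xyz": [0, 0, -0.02], "roll": 0, "jaw": 0.04},
    {"xyz": [0, 0, -0.035], "roll": 0, "jaw": 0.04},
    {"xyz": [0, 0, -0.035], "roll": 0, "jaw": 0.04},
    {"xyz": [0, 0, -0.035], "roll": 0, "jaw": 0.04},
    {"xyz": [0.0301, 0.026, 0], "roll": 0, "jaw": 0.04},
    {"xyz": [0.0301, 0.026, 0], "roll": 0, "jaw": 0.04},
    {"xyz": [0.0301, 0.026, 0], "roll": 0, "jaw": 0.04},
    {"xyz": [0.0301, 0.026, 0], "roll": 0, "jaw": 0.04},
    {"xyz": [0.0301, 0.026, 0], "roll": 0, "jaw": 0.04},
    {"xyz": [0.0301, 0.026, 0], "roll": 0, "jaw": 0.04},
    {"xyz": [0.0301, 0.026, 0], "roll": 0, "jaw": 0.04},
    {"xyz": [0, 0, 0], "roll": 0, "jaw": 0.04},
    {"xyz": [0, 0, 0], "roll": 0, "jaw": 0.04}
  ]
}}

```text
clock: 20.85
eef_pos: [0.6078, -0.0306, 0.119]
orientation: [0.689, 0.724, -0.001, -0.001]
wrist_force: [-1.3, -0.8, -2.1]
gripper_width: 0.544
```

```bash
python3 plan.py .608 -.0313 .0085 2.4; python3 - <<'E'
from bench import robot
from hm import *
d=robot.capture("scene");np.savez("scene7.npz",**d)
cv2.imwrite("pics/s7.png",cv2.resize(d["pixels"][60:330,130:400,::-1],None,fx=2.2,fy=2.2,interpolation=cv2.INTER_CUBIC))
E
```

```text
clock 20.85 tcp [ 0.6078 -0.0306  0.119 ] jawyaw 2.8 tilt 0.13 w 50.5 mm F [-1.3 -0.8 -2.1] q [-0.45  0.62  0.63  1.96 -0.54  0.73  0.55]
 tool delta mm [ -0.7   0.4 110.5] horiz 0.8 rows>= 2.2109798075274676
 roll 0.4 (or -179.6)
```

View pics/s7.png

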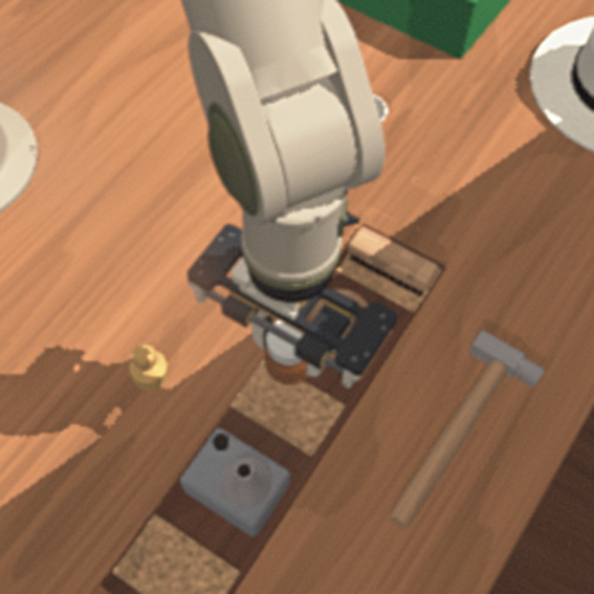

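>>> {"fn": "move_arm", "kwargs": {
  "deltas": [
    {"xyz": [0, 0, 0.03], "roll": 0, "jaw": 0.04},
    {"xyz": [0, 0, 0.035], "roll": 0, "jaw": 0.04},
    {"xyz": [0, 0, 0.025], "roll": 0, "jaw": 0.04},
    {"xyz": [0, 0, 0.011], "roll": 0, "jaw": 0.04},
    {"xyz": [0, 0, 0.005], "roll": 0, "jaw": 0.04},
    {"xyz": [0, 0, 0.003], "roll": 0, "jaw": 0.04},
    {"xyz": [0, 0, 0.001], "roll": 0, "jaw": 0.04},
    {"xyz": [0, 0, 0], "roll": 0, "jaw": 0.04}
  ]
}}

```text
clock: 21.7
eef_pos: [0.6084, -0.0317, 0.0105]
orientation: [0.69, 0.723, 0.0, 0.0]
wrist_force: [0.2, 0.6, -2.4]
gripper_width: 0.543
```

```bash
python3 plan.py .608 -.0313 .0083 2.4
```

```text
clock 21.70 tcp [ 0.6084 -0.0317  0.0105] jawyaw 2.7 tilt 0.02 w 50.5 mm F [ 0.2  0.6 -2.4] q [-0.34  0.76  0.47  2.02 -0.68  0.52  0.67]
 tool delta mm [ 0.4 -0.4  2.2] horiz 0.6 rows>= 0.045958377129232966
 roll 0.3 (or -179.7)
```

>>> {"fn": "move_arm", "kwargs": {
  "deltas": [
    {"xyz": [0, 0, 0.001], "roll": 0, "jaw": 0.04},
    {"xyz": [0, 0, 0.001], "roll": 0, "jaw": 0.04},
    {"xyz": [0, 0, 0], "roll": 0, "jaw": 0.04},
    {"xyz": [0, 0, 0], "roll": 0, "jaw": 0.075},
    {"xyz": [0, 0, 0], "roll": 0, "jaw": 0.075},
    {"xyz": [0, 0, 0], "roll": 0, "jaw": 0.075},
    {"xyz": [0, 0, 0], "roll": 0, "jaw": 0.075},
    {"xyz": [0, 0, 0], "roll": 0, "jaw": 0.085},
    {"xyz": [0, 0, -0.015], "roll": 0, "jaw": 0.085},
    {"xyz": [0, 0, -0.03], "roll": 0, "jaw": 0.085},
    {"xyz": [0, 0, -0.035], "roll": 0, "jaw": 0.085},
    {"xyz": [0, 0, -0.035], "roll": 0, "jaw": 0.085},
    {"xyz": [0, 0, 0], "roll": 0, "jaw": 0.085}
  ]
}}

```text
clock: 23.0
eef_pos: [0.6104, -0.0324, 0.1278]
orientation: [0.691, 0.723, 0.002, 0.002]
wrist_force: [-0.3, 0.3, -0.0]
gripper_width: 0.912
```

```bash
python3 plan.py .423 .2355 .12 2.4
```

```text
clock 23.00 tcp [ 0.6104 -0.0324  0.1278] jawyaw 2.6 tilt 0.34 w 84.8 mm F [-0.3  0.3 -0. ] q [-0.46  0.62  0.64  1.96 -0.54  0.74  0.55]
 tool delta mm [ 276.3 -174.9    6.7] horiz 327.0 rows>= 6.540481077699162
 roll 0.2 (or -179.8)
```

>>> {"fn": "move_arm", "kwargs": {
  "deltas": [
    {"xyz": [0.0345, -0.0219, 0], "roll": 0, "jaw": 0.09},
    {"xyz": [0.0345, -0.0219, 0], "roll": 0, "jaw": 0.09},
    {"xyz": [0.0345, -0.0219, 0], "roll": 0, "jaw": 0.09},
    {"xyz": [0.0345, -0.0219, 0], "roll": 0, "jaw": 0.09},
    {"xyz": [0.0345, -0.0219, 0], "roll": 0, "jaw": 0.09},
    {"xyz": [0.0345, -0.0219, 0], "roll": 0, "jaw": 0.09},
    {"xyz": [0.0345, -0.0219, 0], "roll": 0, "jaw": 0.09},
    {"xyz": [0.0345, -0.0219, 0], "roll": 0, "jaw": 0.09},
    {"xyz": [0, 0, 0.03], "roll": 0, "jaw": 0.09},
    {"xyz": [0, 0, 0.03], "roll": 0, "jaw": 0.09},
    {"xyz": [0, 0, 0], "roll": 0, "jaw": 0.09},
    {"xyz": [0, 0, 0], "roll": 0, "jaw": 0.09}
  ]
}}

```text
clock: 24.2
eef_pos: [0.4201, 0.2351, 0.0632]
orientation: [0.691, 0.723, -0.001, -0.0]
wrist_force: [0.5, -0.4, 1.1]
gripper_width: 0.969
```

```bash
python3 plan.py .423 .2355 -.020 2.4; python3 - <<'E'
from bench import robot
from hm import *
for n in ("scene","top"):
    d=robot.capture(n);np.savez(n+"8.npz",**d)
    print(n,"jar",hrect(d,.55,.67,-.08,.02,.06,.085),"brush",hrect(d,.53,.69,.14,.25,.045,.06),"disc",hrect(d,.38,.47,.19,.28,.015,.025))
    cv2.imwrite(f"pics/{n}8.png",cv2.resize(d["pixels"][60:330,110:410,::-1],None,fx=2,fy=2,interpolation=cv2.INTER_CUBIC))
E
```

```text
clock 24.20 tcp [0.4201 0.2351 0.0632] jawyaw 2.6 tilt 0.12 w 90.2 mm F [ 0.5 -0.4  1.1] q [-1.    0.59  0.55  2.28 -0.73  0.45  0.19]
 tool delta mm [ 0.3  3.1 83.2] horiz 3.1 rows>= 1.665826186789765
 roll 0.2 (or -179.8)
scene jar (283, array([609.7, -31.8]), array([42.1, 46.7]), 35.3, np.float64(0.075)) brush (466, array([608.6, 198.7]), array([114.2,  36.6]), 2.2, np.float64(0.0509)) disc (258, array([424.7, 233.9]), array([54.7, 61.1]), 35.9, np.float64(0.0202))
top jar (262, array([605.8, -30.4]), array([44.8, 44.6]), 86.5, np.float64(0.0742)) brush (567, array([604.9, 200.9]), array([113.1,  35.8]), 2.4, np.float64(0.0502)) disc (108, array([421.5, 215.6]), array([50.1, 18.7]), 1.4, np.float64(0.0203))
```

View pics/scene8.png

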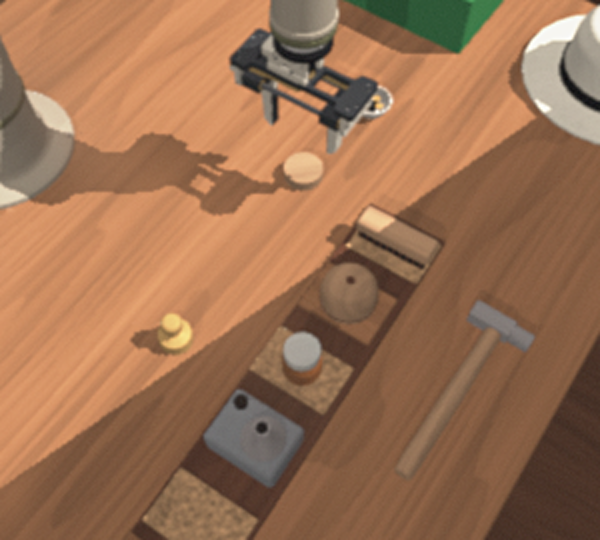

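>>> {"fn": "move_arm", "kwargs": {
  "deltas": [
    {"xyz": [0, 0.002, 0.03], "roll": 0, "jaw": 0.09},
    {"xyz": [0, 0, 0.03], "roll": 0, "jaw": 0.09},
    {"xyz": [0, 0, 0.012], "roll": 0, "jaw": 0.09},
    {"xyz": [0, 0, 0.006], "roll": 0, "jaw": 0.09},
    {"xyz": [0, 0, 0.003], "roll": 0, "jaw": 0.09},
    {"xyz": [0, 0, 0.002], "roll": 0, "jaw": 0.09},
    {"xyz": [0, 0, 0], "roll": 0, "jaw": 0.09}
  ]
}}

```text
clock: 25.0
eef_pos: [0.4224, 0.2361, -0.0196]
orientation: [0.69, 0.723, 0.0, -0.0]
wrist_force: [-0.2, 0.1, -0.5]
gripper_width: 0.969
```

```bash
python3 plan.py .423 .2355 -.021 2.4; python3 - <<'E'
from bench import robot
from h import *
d=robot.capture("scene");np.savez("scene9.npz",**d)
a=d["pixels"][80:190,200:320,::-1]
cv2.imwrite("pics/s9.png",cv2.resize(a,None,fx=5,fy=5,interpolation=cv2.INTER_CUBIC))
E
```

```text
clock 25.00 tcp [ 0.4224  0.2361 -0.0196] jawyaw 2.7 tilt 0.02 w 90.1 mm F [-0.2  0.1 -0.5] q [-0.82  0.71  0.28  2.31 -0.91  0.23  0.34]
 tool delta mm [-0.7  0.6  1.4] horiz 0.9 rows>= 0.032995279132755496
 roll 0.3 (or -179.7)
```

View pics/s9.png

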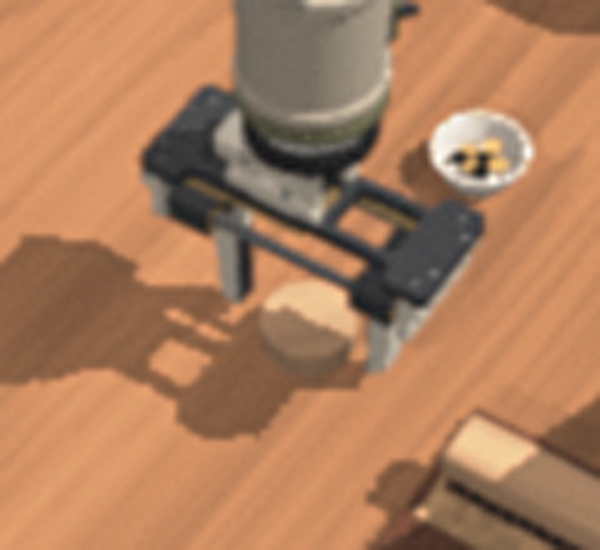

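Both fingers straddle the disc, at (235,295) and (380,368) in the crop, with the tips just above the table. I'll close now.

>>> {"fn": "move_arm", "kwargs": {
  "deltas": [
    {"xyz": [0, 0, 0.001], "roll": 0, "jaw": 0.05},
    {"xyz": [0, 0, 0], "roll": 0, "jaw": 0.05},
    {"xyz": [0, 0, 0], "roll": 0, "jaw": 0.05},
    {"xyz": [0, 0, 0], "roll": 0, "jaw": 0.05},
    {"xyz": [0, 0, 0], "roll": 0, "jaw": 0.05},
    {"xyz": [0, 0, 0], "roll": 0, "jaw": 0.05},
    {"xyz": [0, 0, 0], "roll": 0, "jaw": 0.05},
    {"xyz": [0, 0, 0], "roll": 0, "jaw": 0.05},
    {"xyz": [0, 0, -0.02], "roll": 0, "jaw": 0.05},
    {"xyz": [0, 0, -0.03], "roll": 0, "jaw": 0.05},
    {"xyz": [0, 0, -0.04], "roll": 0, "jaw": 0.05},
    {"xyz": [0, 0, -0.04], "roll": 0, "jaw": 0.05},
    {"xyz": [0, 0, 0], "roll": 0, "jaw": 0.05}
  ],
  "squeeze": 25
}}

```text
clock: 26.35
eef_pos: [0.4237, 0.2368, 0.1123]
orientation: [0.69, 0.723, 0.002, 0.0]
wrist_force: [0.4, 0.1, -2.1]
gripper_width: 0.64
```

```bash
python3 plan.py .621 -.257 .12 2.4
```

```text
clock 26.35 tcp [0.4237 0.2368 0.1123] jawyaw 2.7 tilt 0.25 w 59.5 mm F [ 0.4  0.1 -2.1] q [-1.1   0.52  0.69  2.25 -0.64  0.57  0.13]
 tool delta mm [-502.4  174.    -8.5] horiz 531.7 rows>= 10.635687242240586
 roll 0.3 (or -179.7)
```

>>> {"fn": "move_arm", "kwargs": {
  "deltas": [
    {"xyz": [-0.0387, 0.0134, -0.0008], "roll": 0, "jaw": 0.05},
    {"xyz": [-0.0387, 0.0134, -0.0008], "roll": 0, "jaw": 0.05},
    {"xyz": [-0.0387, 0.0134, -0.0008], "roll": 0, "jaw": 0.05},
    {"xyz": [-0.0387, 0.0134, -0.0008], "roll": 0, "jaw": 0.05},
    {"xyz": [-0.0387, 0.0134, -0.0008], "roll": 0, "jaw": 0.05},
    {"xyz": [-0.0387, 0.0134, -0.0008], "roll": 0, "jaw": 0.05},
    {"xyz": [-0.0387, 0.0134, -0.0008], "roll": 0, "jaw": 0.05},
    {"xyz": [-0.0387, 0.0134, -0.0008], "roll": 0, "jaw": 0.05},
    {"xyz": [-0.0387, 0.0134, -0.0008], "roll": 0, "jaw": 0.05},
    {"xyz": [-0.0387, 0.0134, -0.0008], "roll": 0, "jaw": 0.05},
    {"xyz": [-0.0387, 0.0134, -0.0008], "roll": 0, "jaw": 0.05},
    {"xyz": [-0.0387, 0.0134, -0.0008], "roll": 0, "jaw": 0.05},
    {"xyz": [-0.0387, 0.0134, -0.0008], "roll": 0, "jaw": 0.05},
    {"xyz": [0, 0, 0], "roll": 0, "jaw": 0.05},
    {"xyz": [0, 0, 0], "roll": 0, "jaw": 0.05}
  ]
}}

```text
clock: 27.85
eef_pos: [0.6188, -0.2591, 0.1178]
orientation: [0.691, 0.723, -0.001, -0.001]
wrist_force: [0.5, -0.2, -1.2]
gripper_width: 0.638
```

```bash
python3 plan.py .621 -.257 -.0076 2.4
```

```text
clock 27.85 tcp [ 0.6188 -0.2591  0.1178] jawyaw 2.6 tilt 0.15 w 59.3 mm F [ 0.5 -0.2 -1.2] q [-0.06  0.69  0.61  1.82 -0.53  0.81  0.86]
 tool delta mm [  1.9   2.6 125.4] horiz 3.2 rows>= 2.508174222952143
 roll 0.2 (or -179.8)
```

>>> {"fn": "move_arm", "kwargs": {
  "deltas": [
    {"xyz": [0.001, 0.001, 0.03], "roll": 0, "jaw": 0.05},
    {"xyz": [0.001, 0, 0.035], "roll": 0, "jaw": 0.05},
    {"xyz": [0, 0, 0.03], "roll": 0, "jaw": 0.05},
    {"xyz": [0, 0, 0.015], "roll": 0, "jaw": 0.05},
    {"xyz": [0, 0, 0.008], "roll": 0, "jaw": 0.05},
    {"xyz": [0, 0, 0.004], "roll": 0, "jaw": 0.05},
    {"xyz": [0, 0, 0], "roll": 0, "jaw": 0.05}
  ]
}}

```text
clock: 28.55
eef_pos: [0.6208, -0.2564, -0.0024]
orientation: [0.69, 0.724, -0.0, -0.0]
wrist_force: [0.5, 0.7, -0.1]
gripper_width: 0.64
```

```bash
python3 plan.py .621 -.257 -.0076 2.4
```

```text
clock 28.55 tcp [ 0.6208 -0.2564 -0.0024] jawyaw 2.7 tilt 0.03 w 59.6 mm F [ 0.5  0.7 -0.1] q [ 0.01  0.83  0.48  1.87 -0.64  0.6   0.95]
 tool delta mm [-0.6  0.2  5.2] horiz 0.7 rows>= 0.10507138020918548
 roll 0.3 (or -179.7)
```

>>> {"fn": "move_arm", "kwargs": {
  "deltas": [
    {"xyz": [0, 0, 0.002], "roll": 0, "jaw": 0.05},
    {"xyz": [0, 0, 0.002], "roll": 0, "jaw": 0.05},
    {"xyz": [0, 0, 0.001], "roll": 0, "jaw": 0.05},
    {"xyz": [0, 0, 0], "roll": 0, "jaw": 0.05}
  ]
}}

```text
clock: 28.95
eef_pos: [0.6205, -0.2564, -0.0077]
orientation: [0.69, 0.723, -0.0, -0.0]
wrist_force: [0.2, 0.0, -0.5]
gripper_width: 0.635
```

>>> {"fn": "move_arm", "kwargs": {
  "deltas": [
    {"xyz": [0, 0, 0], "roll": 0, "jaw": 0.085},
    {"xyz": [0, 0, 0], "roll": 0, "jaw": 0.085},
    {"xyz": [0, 0, 0], "roll": 0, "jaw": 0.085},
    {"xyz": [0, 0, 0], "roll": 0, "jaw": 0.085},
    {"xyz": [0, 0, 0], "roll": 0, "jaw": 0.085},
    {"xyz": [0, 0, -0.015], "roll": 0, "jaw": 0.085},
    {"xyz": [0, 0, -0.035], "roll": 0, "jaw": 0.085},
    {"xyz": [0, 0, -0.04], "roll": 0, "jaw": 0.085},
    {"xyz": [0, 0, -0.04], "roll": 0, "jaw": 0.085},
    {"xyz": [0, 0, 0], "roll": 0, "jaw": 0.085}
  ]
}}

```text
clock: 29.95
eef_pos: [0.623, -0.2584, 0.1286]
orientation: [0.691, 0.723, 0.001, 0.004]
wrist_force: [-0.4, -0.2, -0.2]
gripper_width: 0.911
```

```bash
python3 plan.py .444 -.0895 .12 2.4
```

```text
clock 29.95 tcp [ 0.623  -0.2584  0.1286] jawyaw 2.6 tilt 0.44 w 84.7 mm F [-0.4 -0.2 -0.2] q [-0.07  0.68  0.62  1.81 -0.52  0.82  0.86]
 tool delta mm [ 177.  -171.1    6.8] horiz 246.2 rows>= 4.925665545433217
 roll 0.2 (or -179.8)
```

>>> {"fn": "move_arm", "kwargs": {
  "deltas": [
    {"xyz": [0.0253, -0.0244, 0], "roll": 0, "jaw": 0.085},
    {"xyz": [0.0253, -0.0244, 0], "roll": 0, "jaw": 0.085},
    {"xyz": [0.0253, -0.0244, 0], "roll": 0, "jaw": 0.085},
    {"xyz": [0.0253, -0.0244, 0], "roll": 0, "jaw": 0.085},
    {"xyz": [0.0253, -0.0244, 0], "roll": 0, "jaw": 0.085},
    {"xyz": [0.0253, -0.0244, 0], "roll": 0, "jaw": 0.085},
    {"xyz": [0.0253, -0.0244, 0], "roll": 0, "jaw": 0.085},
    {"xyz": [0, 0, 0.03], "roll": 0, "jaw": 0.085},
    {"xyz": [0, 0, 0.02], "roll": 0, "jaw": 0.085},
    {"xyz": [0, 0, 0], "roll": 0, "jaw": 0.085},
    {"xyz": [0, 0, 0], "roll": 0, "jaw": 0.085}
  ]
}}

```text
clock: 31.05
eef_pos: [0.4416, -0.0879, 0.0727]
orientation: [0.691, 0.723, -0.001, -0.0]
wrist_force: [0.3, -0.5, -0.0]
gripper_width: 0.915
```

```bash
python3 plan.py .444 -.0895 -.019 2.4;  python3 - <<'E'
from bench import robot
from hm import *
for n in ("scene","top"):
    d=robot.capture(n);np.savez(n+"10.npz",**d)
    print(n,"disc",hrect(d,.56,.68,-.31,-.20,.025,.045),"jar",hrect(d,.55,.67,-.08,.02,.06,.085),"w base",hrect(d,.40,.49,-.13,-.05,.015,.027))
    cv2.imwrite(f"pics/{n}10.png",cv2.resize(d["pixels"][90:360,110:410,::-1],None,fx=2,fy=2,interpolation=cv2.INTER_CUBIC))
E
```

```text
clock 31.05 tcp [ 0.4416 -0.0879  0.0727] jawyaw 2.6 tilt 0.08 w 85.1 mm F [ 0.3 -0.5 -0. ] q [-0.28  0.53  0.5   2.34 -0.67  0.4   0.84]
 tool delta mm [-1.7  2.5 91.7] horiz 3.0 rows>= 1.835472350134666
 roll 0.2 (or -179.8)
scene disc (555, array([ 621.7, -257.5]), array([58.6, 58.5]), 20.1, np.float64(0.0334)) jar (285, array([609.4, -31.4]), array([42.1, 46.7]), 35.3, np.float64(0.0751)) w base (129, array([449.5, -93.8]), array([44.6, 36.8]), 57.8, np.float64(0.0236))
top disc (391, array([ 618.9, -256. ]), array([58.8, 58.7]), 18.8, np.float64(0.0324)) jar (261, array([606. , -30.4]), array([44.5, 44.6]), 84.6, np.float64(0.0745)) w base (19, array([440.6, -69.9]), array([12.8, 11.3]), 43.0, np.float64(0.023))
```

View pics/scene10.png

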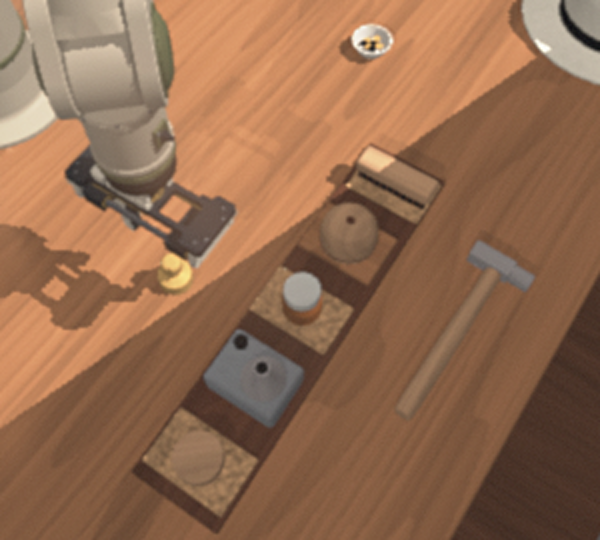

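>>> {"fn": "move_arm", "kwargs": {
  "deltas": [
    {"xyz": [-0.001, 0.001, 0.03], "roll": 0, "jaw": 0.085},
    {"xyz": [0, 0, 0.03], "roll": 0, "jaw": 0.085},
    {"xyz": [0, 0, 0.02], "roll": 0, "jaw": 0.085},
    {"xyz": [0, 0, 0.008], "roll": 0, "jaw": 0.085},
    {"xyz": [0, 0, 0.003], "roll": 0, "jaw": 0.085},
    {"xyz": [0, 0, 0], "roll": 0, "jaw": 0.085}
  ]
}}

```text
clock: 31.75
eef_pos: [0.443, -0.0888, -0.0184]
orientation: [0.691, 0.723, -0.0, -0.0]
wrist_force: [0.0, 1.4, 0.4]
gripper_width: 0.915
```

```bash
python3 plan.py .444 -.0895 -.019 2.4;  python3 - <<'E'
from bench import robot
from h import *
d=robot.capture("scene")
a=d["pixels"][150:260,140:260,::-1]
cv2.imwrite("pics/s11.png",cv2.resize(a,None,fx=5,fy=5,interpolation=cv2.INTER_CUBIC))
E
```

```text
clock 31.75 tcp [ 0.443  -0.0888 -0.0184] jawyaw 2.6 tilt 0.03 w 85.1 mm F [0.  1.4 0.4] q [-0.05  0.69  0.17  2.37 -0.88  0.14  1.01]
 tool delta mm [-0.7  1.   0.6] horiz 1.2 rows>= 0.02720227007086431
 roll 0.2 (or -179.8)
```

View pics/s11.png

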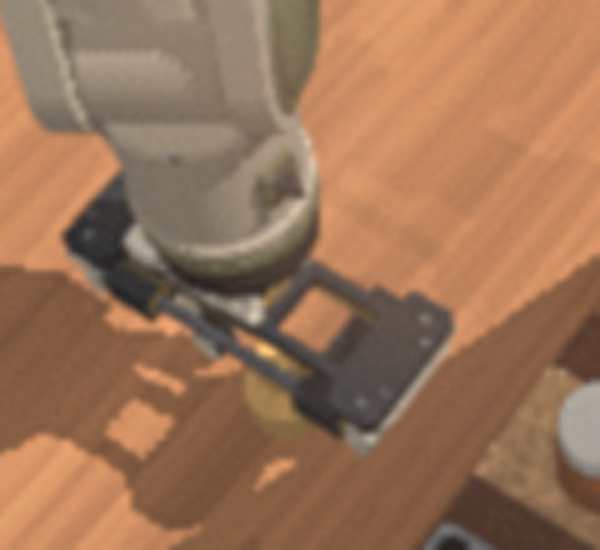

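The weight's brass base shows between the fingers at (275,400), so I'll close on it.

>>> {"fn": "move_arm", "kwargs": {
  "deltas": [
    {"xyz": [0, 0, 0], "roll": 0, "jaw": 0.035},
    {"xyz": [0, 0, 0], "roll": 0, "jaw": 0.035},
    {"xyz": [0, 0, 0], "roll": 0, "jaw": 0.035},
    {"xyz": [0, 0, 0], "roll": 0, "jaw": 0.035},
    {"xyz": [0, 0, 0], "roll": 0, "jaw": 0.035},
    {"xyz": [0, 0, 0], "roll": 0, "jaw": 0.035},
    {"xyz": [0, 0, 0], "roll": 0, "jaw": 0.035},
    {"xyz": [0, 0, 0], "roll": 0, "jaw": 0.035},
    {"xyz": [0, 0, 0], "roll": 0, "jaw": 0.035}
  ],
  "squeeze": 35
}}

```text
clock: 32.7
eef_pos: [0.4427, -0.0884, -0.0187]
orientation: [0.69, 0.723, -0.0, -0.0]
wrist_force: [0.8, 0.6, 2.8]
gripper_width: 0.482
```

>>> {"fn": "move_arm", "kwargs": {
  "deltas": [
    {"xyz": [0, 0, -0.02], "roll": 0, "jaw": 0.035},
    {"xyz": [0, 0, -0.035], "roll": 0, "jaw": 0.035},
    {"xyz": [0, 0, -0.04], "roll": 0, "jaw": 0.035},
    {"xyz": [0, 0, -0.045], "roll": 0, "jaw": 0.035},
    {"xyz": [0, 0, 0], "roll": 0, "jaw": 0.035}
  ]
}}

```text
clock: 33.2
eef_pos: [0.4444, -0.0887, 0.1248]
orientation: [0.69, 0.724, 0.001, 0.002]
wrist_force: [0.0, -0.1, -3.9]
gripper_width: 0.484
```

```bash
python3 plan.py .6205 -.257 .12 2.4
```

```text
clock 33.20 tcp [ 0.4444 -0.0887  0.1248] jawyaw 2.7 tilt 0.26 w 45.0 mm F [ 0.  -0.1 -3.9] q [-0.42  0.46  0.69  2.3  -0.58  0.55  0.78]
 tool delta mm [-176.5  167.9    5.7] horiz 243.6 rows>= 4.873607157132523
 roll 0.3 (or -179.7)
```

>>> {"fn": "move_arm", "kwargs": {
  "deltas": [
    {"xyz": [-0.0252, 0.024, 0], "roll": 0, "jaw": 0.035},
    {"xyz": [-0.0252, 0.024, 0], "roll": 0, "jaw": 0.035},
    {"xyz": [-0.0252, 0.024, 0], "roll": 0, "jaw": 0.035},
    {"xyz": [-0.0252, 0.024, 0], "roll": 0, "jaw": 0.035},
    {"xyz": [-0.0252, 0.024, 0], "roll": 0, "jaw": 0.035},
    {"xyz": [-0.0252, 0.024, 0], "roll": 0, "jaw": 0.035},
    {"xyz": [-0.0252, 0.024, 0], "roll": 0, "jaw": 0.035},
    {"xyz": [0, 0, 0.03], "roll": 0, "jaw": 0.035},
    {"xyz": [0, 0, 0], "roll": 0, "jaw": 0.035},
    {"xyz": [0, 0, 0], "roll": 0, "jaw": 0.035}
  ]
}}

```text
clock: 34.2
eef_pos: [0.6172, -0.256, 0.0895]
orientation: [0.691, 0.723, -0.001, -0.002]
wrist_force: [-0.1, -0.1, -1.9]
gripper_width: 0.483
```

```bash
python3 plan.py .6205 -.257 .0143 2.4;  python3 - <<'E'
from bench import robot
from h import *
d=robot.capture("scene")
a=d["pixels"][220:360,140:290,::-1]
cv2.imwrite("pics/s12.png",cv2.resize(a,None,fx=4,fy=4,interpolation=cv2.INTER_CUBIC))
E
```

```text
clock 34.20 tcp [ 0.6172 -0.256   0.0895] jawyaw 2.6 tilt 0.28 w 45.0 mm F [-0.1 -0.1 -1.9] q [-0.07  0.73  0.63  1.84 -0.6   0.77  0.92]
 tool delta mm [-1.3  3.6 75.2] horiz 3.8 rows>= 1.50584321647554
 roll 0.2 (or -179.8)
```

View pics/s12.png

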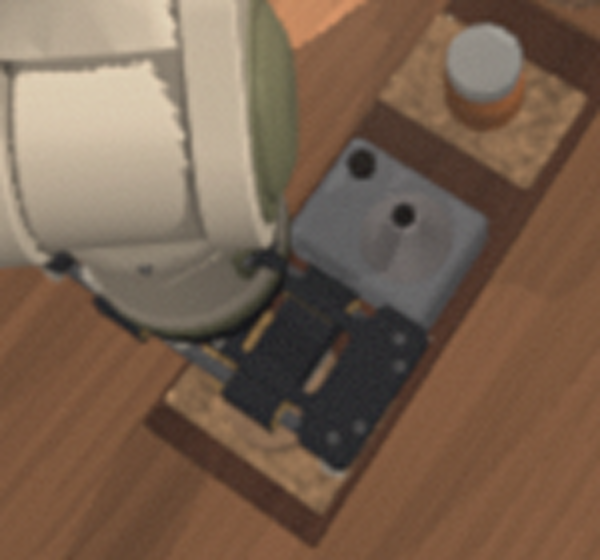

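>>> {"fn": "move_arm", "kwargs": {
  "deltas": [
    {"xyz": [-0.001, 0.002, 0.025], "roll": 0, "jaw": 0.035},
    {"xyz": [0, 0, 0.025], "roll": 0, "jaw": 0.035},
    {"xyz": [0, 0, 0.012], "roll": 0, "jaw": 0.035},
    {"xyz": [0, 0, 0.005], "roll": 0, "jaw": 0.035},
    {"xyz": [0, 0, 0.003], "roll": 0, "jaw": 0.035},
    {"xyz": [0, 0, 0], "roll": 0, "jaw": 0.035},
    {"xyz": [0, 0, 0], "roll": 0, "jaw": 0.035}
  ]
}}

```text
clock: 34.95
eef_pos: [0.6212, -0.258, 0.0221]
orientation: [0.69, 0.723, -0.0, 0.0]
wrist_force: [-0.7, -0.7, -3.2]
gripper_width: 0.484
```

```bash
python3 plan.py .6205 -.257 .0143 2.4
```

```text
clock 34.95 tcp [ 0.6212 -0.258   0.0221] jawyaw 2.7 tilt 0.04 w 45.0 mm F [-0.7 -0.7 -3.2] q [-0.03  0.81  0.55  1.87 -0.67  0.66  0.98]
 tool delta mm [ 1.  -0.7  7.8] horiz 1.2 rows>= 0.15764907537605136
 roll 0.3 (or -179.7)
```

>>> {"fn": "move_arm", "kwargs": {
  "deltas": [
    {"xyz": [0.001, 0, 0.003], "roll": 0, "jaw": 0.035},
    {"xyz": [0, 0, 0.002], "roll": 0, "jaw": 0.035},
    {"xyz": [0, 0, 0.001], "roll": 0, "jaw": 0.035},
    {"xyz": [0, 0, 0.001], "roll": 0, "jaw": 0.035},
    {"xyz": [0, 0, 0], "roll": 0, "jaw": 0.035}
  ]
}}

```text
clock: 35.45
eef_pos: [0.6207, -0.2566, 0.0145]
orientation: [0.69, 0.723, -0.0, -0.0]
wrist_force: [-1.0, 1.6, 1.9]
gripper_width: 0.481
```

```bash
python3 plan.py .6205 -.257 .0143 2.4
```

```text
clock 35.45 tcp [ 0.6207 -0.2566  0.0145] jawyaw 2.7 tilt 0.05 w 44.7 mm F [-1.   1.6  1.9] q [-0.02  0.82  0.54  1.87 -0.67  0.65  0.98]
 tool delta mm [-0.4 -0.2  0.2] horiz 0.5 rows>= 0.009571721009136567
 roll 0.3 (or -179.7)
```

The wrist force changed from -3.2 to +1.9 N, so the weight is resting on the disc. Release and retract.

>>> {"fn": "move_arm", "kwargs": {
  "deltas": [
    {"xyz": [0, 0, 0], "roll": 0, "jaw": 0.08},
    {"xyz": [0, 0, 0], "roll": 0, "jaw": 0.08},
    {"xyz": [0, 0, 0], "roll": 0, "jaw": 0.08},
    {"xyz": [0, 0, 0], "roll": 0, "jaw": 0.08},
    {"xyz": [0, 0, 0], "roll": 0, "jaw": 0.08},
    {"xyz": [0, 0, 0], "roll": 0, "jaw": 0.08},
    {"xyz": [0, 0, -0.015], "roll": 0, "jaw": 0.08},
    {"xyz": [0, 0, -0.03], "roll": 0, "jaw": 0.08},
    {"xyz": [0, 0, -0.04], "roll": 0, "jaw": 0.08},
    {"xyz": [0, 0, -0.04], "roll": 0, "jaw": 0.08},
    {"xyz": [0, 0, 0], "roll": 0, "jaw": 0.08},
    {"xyz": [0.035, -0.035, 0], "roll": 0, "jaw": 0.08},
    {"xyz": [0.035, -0.035, 0], "roll": 0, "jaw": 0.08},
    {"xyz": [0.035, -0.035, 0], "roll": 0, "jaw": 0.08},
    {"xyz": [0.035, -0.035, 0], "roll": 0, "jaw": 0.08},
    {"xyz": [0.035, -0.03, 0], "roll": 0, "jaw": 0.08},
    {"xyz": [0.035, 0, 0], "roll": 0, "jaw": 0.08},
    {"xyz": [0.035, 0, 0], "roll": 0, "jaw": 0.08},
    {"xyz": [0, 0, 0], "roll": 0, "jaw": 0.08},
    {"xyz": [0, 0, 0], "roll": 0, "jaw": 0.08}
  ]
}}

```text
clock: 37.45
eef_pos: [0.4397, -0.0194, 0.1396]
orientation: [0.69, 0.724, -0.0, -0.0]
wrist_force: [-0.0, -0.7, 0.0]
gripper_width: 0.858
```

```bash
python3 - <<'E'
from bench import robot
from hm import *
for n in ("scene","top"):
    d=robot.capture(n);np.savez(n+"13.npz",**d)
    print(n,"disc",hrect(d,.56,.68,-.31,-.20,.025,.037),"\n wbase",hrect(d,.56,.68,-.31,-.20,.048,.06),"\n knob",hrect(d,.56,.68,-.31,-.20,.082,.097),"\n jar",hrect(d,.55,.67,-.08,.02,.06,.085),"\n brush",hrect(d,.53,.69,.14,.25,.045,.06))
    for k in("0","13"):
        e=load(n+k+".npz");print(" dish",k,hrect(e,.38,.48,.36,.46,.012,.03))
    cv2.imwrite(f"pics/{n}13.png",cv2.resize(d["pixels"][90:360,110:410,::-1],None,fx=2,fy=2,interpolation=cv2.INTER_CUBIC))
s=robot.read_state();print(s["clock"],s["eef_pos"])
E
```

```text
scene disc (190, array([ 621.7, -257.4]), array([58.7, 58.8]), 3.4, np.float64(0.033)) 
 wbase (180, array([ 622.4, -259.2]), array([44.8, 44.1]), 75.1, np.float64(0.0565)) 
 knob (134, array([ 621.8, -259.3]), array([25.3, 26.7]), 83.0, np.float64(0.0903)) 
 jar (284, array([609.8, -31.9]), array([42.1, 46.5]), 35.3, np.float64(0.0752)) 
 brush (459, array([608.8, 199.3]), array([114.9,  37.4]), 3.2, np.float64(0.0508))
 dish 0 (161, array([437.2, 408.6]), array([61.3, 60.6]), 84.1, np.float64(0.018))
 dish 13 (161, array([436.6, 409.1]), array([61.4, 60.4]), 32.6, np.float64(0.0176))
top disc (139, array([ 616.1, -252.1]), array([58.6, 51.3]), 34.2, np.float64(0.0328)) 
 wbase (121, array([ 616.7, -254.1]), array([44.5, 38. ]), 31.8, np.float64(0.0565)) 
 knob (94, array([ 617.7, -257. ]), array([26.4, 24.6]), 24.4, np.float64(0.0895)) 
 jar (261, array([605.7, -30.5]), array([44. , 44.3]), 86.5, np.float64(0.0744)) 
 brush (571, array([604.9, 200.9]), array([113.5,  36. ]), 2.0, np.float64(0.0502))
 dish 0 (260, array([434.1, 410.9]), array([60.8, 61. ]), 45.5, np.float64(0.0176))
 dish 13 (258, array([434.9, 410.3]), array([63.5, 60.3]), 89.0, np.float64(0.0176))
37.55 [ 0.43976789 -0.02085363  0.1395553 ]
```

View pics/scene13.png

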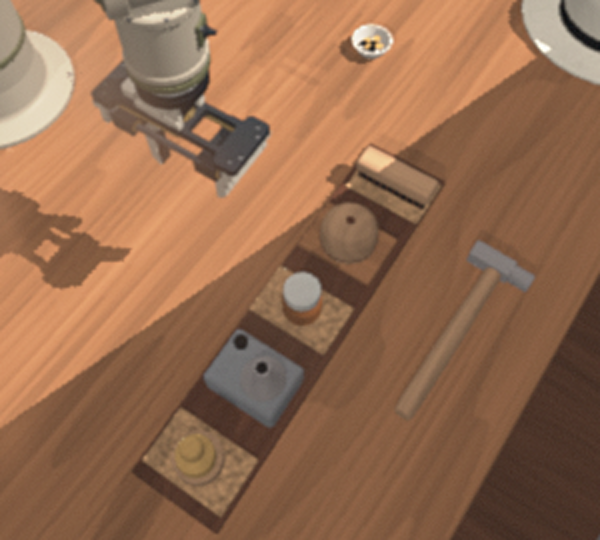

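View pics/top13.png

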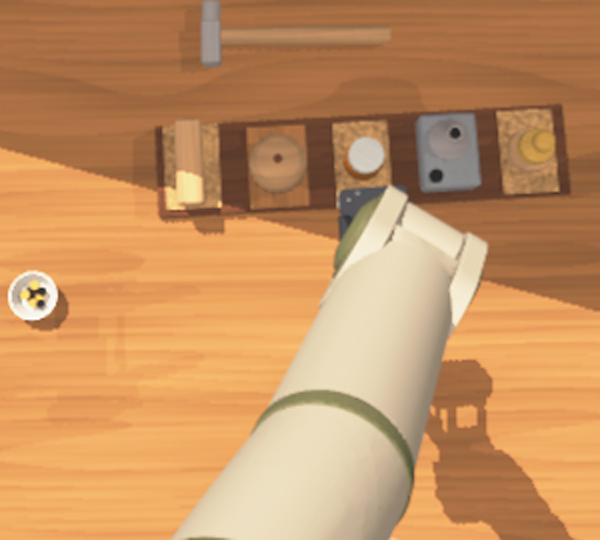

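Both views show everything in place and the gripper clear, so I'll hand the job in.

```bash
python3 -c "
from bench import robot
print(robot.finish_job()); print(robot.read_state()['clock'])"
```

```text
the job is handed in; nothing more can be done
None
the job is handed in; nothing more can be done
```

I set out the whole station and handed the job in at about 37.6 s of the 112 s; no verdict is reported.

- **Brush:** on the outer mat by the hat block, bristles down. It is within about 2 mm of the mat's centre, averaged over the two cameras, and about 1° off the mat's length. Its top is at 51 mm.
- **Jar:** on the middle mat, about 1 mm from the centre, with its top at 75 mm.
- **Disc and weight:** the disc lies flat on the outer mat by the steamer, about 1 mm from the centre, with its top at 33 mm. The weight stands on it about 2 mm off the disc's centre, with its knob at about 90 mm.
- **Dish:** its measured position changed by less than 1 mm.

Checks that failed or disagreed:
- **First two brush grasps:** both closed on air. The pictures showed the fingertips about 27 mm above the reported TCP height. I allowed for that from then on, and the jaw widths afterwards (36, 51, 59 and 45 mm) matched the objects to within about 1 mm.
- **Camera agreement:** the two cameras differ by up to about 4 mm in x on the raised tops. Heights found by crossing the two views came out 2 to 8 mm low, so I relied on the depth readings, which matched the sizes given.
- **Final top view:** the arm or weight partly hid the disc and the weight's base, so their final positions rest mainly on the scene view, plus a clear view of the disc before the weight went on.

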